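# Fetch the sugar pot from behind the glasses

### The job

Move all three glasses out of the way, standing upright on the steel tray; then, while they wait there, bring the sugar pot from behind them to the middle of the marble slab, its long side along the slab's long side; then stand each glass back in the middle of the same coaster it came from. Set things down rather than drop them, and knock nothing over.

Things in the scene. Friction and masses are not known exactly. Their poses are not given: they have to be found in the camera images.
- glass_tall: Tallest of the three ribbed drinking glasses: clear, base greenish, open-topped, straight-sided upright cylinder, outside diameter 60, height 125, wall 3, base 8 thick. Origin: centre of its underside; z up its axis. At the start it stands about centred (within 4) on one of the three coasters, any of them. 0.1 to 0.3 kg. Grip it across its diameter from above, about 15 to 25 below its rim (deeper, the hand meets the rim). Sizes in mm.
- glass_middle: Middle one of the three ribbed drinking glasses: clear, base greenish, open-topped, straight-sided upright cylinder, outside diameter 60, height 98, wall 3, base 8 thick. Origin: centre of its underside; z up its axis. At the start it stands about centred (within 4) on one of the three coasters, any of them. 0.1 to 0.3 kg. Grip it across its diameter from above, about 15 to 25 below its rim (deeper, the hand meets the rim). Sizes in mm.
- glass_small: Smallest of the three ribbed drinking glasses: clear, base greenish, open-topped, straight-sided upright cylinder, outside diameter 54, height 74, wall 3, base 8 thick. Origin: centre of its underside; z up its axis. At the start it stands about centred (within 4) on one of the three coasters, any of them. 0.1 to 0.3 kg. Grip it across its diameter from above, about 15 to 25 below its rim (deeper, the hand meets the rim). Sizes in mm.
- sugar_pot: Oblong glass sugar pot with a flat hinged steel lid that stays shut (all one rigid piece): 60 along its x, 100 along its y, 78 high. Origin: centre of its underside; z up. It stands behind the row of glasses, its long side facing them, a gap of only about 10 to 25 between its face and the nearest glass; it can be gripped only across its 60 mm depth (along its x), about 15 to 25 below the lid's top. About 0.3 to 0.5 kg. Sizes in mm.
- coaster_a: One of three alike round dark rubber coasters, fixed to the counter, diameter 74, 4 thick. Origin: centre of its underside. The three lie in a row just in front of the sugar pot (on the robot's side), about 105 apart; the row runs about parallel to the pot's long side. Sizes in mm.
- coaster_b: One of three alike round dark rubber coasters, fixed to the counter, diameter 74, 4 thick. Origin: centre of its underside. The three lie in a row just in front of the sugar pot (on the robot's side), about 105 apart; the row runs about parallel to the pot's long side. Sizes in mm.
- coaster_c: One of three alike round dark rubber coasters, fixed to the counter, diameter 74, 4 thick. Origin: centre of its underside. The three lie in a row just in front of the sugar pot (on the robot's side), about 105 apart; the row runs about parallel to the pot's long side. Sizes in mm.
- tray: Steel tray, fixed, the side area for the glasses: 320 along its x, 130 along its y, with a 12 high, 4 thick rim; the floor inside is 4 above the counter. Origin: centre of its underside. It lies to the left or the right of the glasses, the marble slab on the other side. Sizes in mm.
- slab: Plain rectangular marble slab, fixed, where the sugar pot is wanted: 110 along its x, 150 along its y, 10 thick. Origin: centre of its underside. Sizes in mm.
Things that resemble listed ones, but are neither listed nor needed, are in the scene too. Leave any purple look-alike of the glass_tall alone.

How it is judged:
By the outcome, as a careful person would: the job done as asked, in the order asked, and still so for the second after the job is handed in, with the robot touching nothing.
It also fails if it takes over 144 s, if anything falls off the work surface, if the arm or the gripper's body presses on something with over 40 N, if the wrist force passes 120 N, or if a joint passes its speed limit or range.

### The arm

A 6-joint arm with a two-finger parallel gripper is mounted at the origin on the work surface. World frame = base frame: x ahead of the robot, y to its left, z up, the work surface at z = 0. Lengths are in m, angles in rad, forces in N, time in s.
With the tool pointing down it reaches from about 0.375 to 0.975 m from the base axis. Payload 3.8 kg.
Tool frame: the origin (TCP) lies midway between the tips of the shut fingers; the grasp point (between the pads) lies 19 mm behind it; z points along the fingers, y is the line along which they close (so a half turn about z gives the same grasp; the last joint's range is limited). The gripper opens to 85 mm and grips with 20 to 120 N. Pads are 22 mm wide; open, the fingers measure 114 mm over their backs; the gripper's body (76 mm by 85 mm) begins 54 mm behind the grasp point. The pads swing forward as they close: fully open they stand 13 mm farther back than shut.
Start: joints at [-1.366, 0.264, 1.604, -0, 1.274, -0.037], TCP at [0.162, -0.655, 0.231] pointing down, gripper open.
Joint ranges: [-2.63, 2.63], [-0.94, 2.18], [0.31, 2.57], [-1.31, 4.45], [0, 2.66], [-2.55, 2.55]. Speed limits (rad/s): [2.57, 2.57, 3.14, 3.14, 3.14, 3.14].

### API

Orientations are given as a rotation vector (axis times angle).
In Python, from workcell import read_state, vision, ticket gives the robot as it stands. The module is installed in compiled form; this text tells all that it offers.
- The arm moves only by the tool jog_arm, never from a script. Its arguments are lists of equal length, an entry for each row: "turn": the turn, a rotation vector about the tool's x, y, z in rad, a list of three; "delta_pos": the shift along the tool's x, y, z in m, a list of three; "gripper": the finger opening in m, from 0 to 0.0854. In form: {"turn": [[rx, ry, rz], ...], "delta_pos": [[dx, dy, dz], ...], "gripper": [gripper, ...]}. A call has 1 to 20 rows; each row shifts and turns the commanded pose from where the row before left it, along the tool's axes as they then stand; what a row does not reach is not made up. A row lasts 1/12 s, in which the tool goes at most 41.7 mm and 7.16 degrees, less where a joint would pass 70% of its speed; a pose out of reach is approached as far as the arm can. A call with a gripper value outside its range is refused whole. The fingers move at their own pace and stop on an object; "grip_force" is the grip in N (left out, the last holds). Time passes only in rows, so rows that do not move let the fingers close. It gives the time, the measured TCP pose, the force, the opening and the grip force at its end, in the units of the state.
- read_state(): the state, without advancing time (a new reading comes with each control period).
- vision.read_camera(name): name is "scene" or "top" or "wrist"; returns the picture (420x560x3 uint8, red, green, blue); there is no depth.
- vision.calibration(name): a dict with "vfov" (degrees; the focal length in pixels is half the picture's height over the tangent of half this angle, whatever the lens; pixels are square), "cx", "cy" (the principal point, pixels), "dist" ([k1, k2, p1, p2, k3] as OpenCV has them; the pictures are not rectified), "R" (3x3) and "t" (3): a world point X has camera coordinates R X + t; the wrist camera has in their place "mount" (4x4, takes a point from camera to tool coordinates, whose origin is the TCP and whose axes are the flange's). Camera axes: x right, y down, z forward; pixel columns grow to the right and rows downward; lengths in m; the calibration is good to about 2 mm. A picture is of the moment at which its call begins: read the wrist's pose just before it. calibration takes no time and is no camera call.
- ticket.finish_job(): hands the job in; it is judged then, once.
The state is a dict: "time": time; "q": joint angles; "joint_vel": joint speeds; "joint_torque": joint torques, N m; "tool_pos": TCP position; "tcp_rot": TCP orientation; "wrist_force": force on the tool from outside, world axes, zero at the start; "torque": the same for the moment, N m; "width": opening from 0.0 (shut) to 1.0 (fully open); "grip_force": force on a finger pad.
Only numpy, scipy, OpenCV 4.12 (cv2) and the standard library are available. Lean on these libraries where they do the work, as an engineer would, in place of code of your own. Each camera call takes 0.05 s, during which the arm holds its last target. There are 200 camera calls.

## Working session

There is one attempt and no reset: what is moved stays moved. The work goes in short steps, Python scripts to look and compute and a tool call to move; the robot and the scene stay as the last step left them, time stands still between calls to the robot, and variables do not carry over. Pictures are saved under pics/ and viewed, at most 14 in all, crops included, and the job is handed in when it is done.

Besides the shell and the picture viewer there is one more tool, called after "Call:" as name(argument=value, ...) on one line, values as JSON. jog_arm: Moves the arm, as the interface text tells. Its arguments: {"type":"object","properties":{"turn":{"type":"array","items":{"type":"array","items":{"type":"number"}}},"delta_pos":{"type":"array","items":{"type":"array","items":{"type":"number"}}},"gripper":{"type":"array","items":{"type":"number"}},"grip_force":{"type":"number"}},"required":["turn","delta_pos","gripper"]}

```bash
mkdir -p pics; cat > h.py <<'E'
import numpy as np, cv2
from workcell import read_state, vision, ticket
def K(c):
    f=210/np.tan(np.radians(c["vfov"])/2); return np.array([[f,0,c["cx"]],[0,f,c["cy"]],[0,0,1.]])
def snap(n,f):
    im=vision.read_camera(n); cv2.imwrite(f"pics/{f}.png",im[:,:,::-1]); return im
def pose(n):
    c=vision.calibration(n)
    if n=="wrist":
        s=read_state(); T=np.eye(4); T[:3,:3]=cv2.Rodrigues(np.array(s["tcp_rot"],float))[0]; T[:3,3]=s["tool_pos"]
        M=T@np.array(c["mount"]); R=M[:3,:3].T; return c,R,-R@M[:3,3]
    return c,np.array(c["R"]),np.array(c["t"])
def ray(P,uv,z):
    c,R,t=P; uv=np.array(uv,float).reshape(-1,1,2)
    n=cv2.undistortPoints(uv,K(c),np.array(c["dist"],float))[:,0]
    d=np.c_[n,np.ones(len(n))]@R; o=-R.T@t
    return o+d*((z-o[2])/d[:,2])[:,None]
def proj(P,X):
    c,R,t=P; return cv2.projectPoints(np.array(X,float).reshape(-1,3),cv2.Rodrigues(R)[0],t,K(c),np.array(c["dist"],float))[0][:,0]
E
python3 - <<'E'
from h import *
print(read_state())
for n in("scene","top"):
    snap(n,n+"0"); c,R,t=pose(n); print(n,-R.T@t,R,c["vfov"],c["dist"])
snap("wrist","wrist0")
print(vision.calibration("wrist"))
E
```

```text
{'time': 0.0, 'q': array([-1.36585219e+00,  2.64810541e-01,  1.60540198e+00, -8.13569446e-06,
        1.27369606e+00, -3.68929542e-02]), 'joint_vel': array([-0.00094766,  0.00060899, -0.00072838, -0.00139845, -0.00052789,
       -0.00168783]), 'joint_torque': array([-9.43124105e-04, -5.15118134e+01, -3.67311215e+01, -1.78331743e-04,
        1.29240294e-02, -1.74841500e-05]), 'tool_pos': array([ 0.1615019 , -0.65462699,  0.22990825]), 'tcp_rot': array([-3.11636282e+00, -3.78677210e-01,  3.17252184e-04]), 'wrist_force': array([-0.7481905 , -0.46905639, -0.13997569]), 'torque': array([ 0.01738686, -0.00614661, -0.04009028]), 'grip_force': 0.0, 'width': 0.9998445571358}
scene [1.05280817 0.54538794 0.73089457] [[-0.75104854  0.66024391 -0.00201645]
 [ 0.44525574  0.50423282 -0.73993013]
 [-0.4875176  -0.55662128 -0.67268071]] 55.68391514923174 [-0.08112853  0.          0.          0.          0.        ]
top [ 0.48395852 -0.01503285  1.14777624] [[ 0.01675316 -0.99977267 -0.01318826]
 [-0.99860364 -0.01606973 -0.05032438]
 [ 0.05010101  0.01401294 -0.99864585]] 47.28128747814836 [-0.00093532  0.          0.          0.          0.        ]
{'vfov': 59.04899065207709, 'cx': 279.3194543066252, 'cy': 208.80093900511758, 'dist': array([-0.07076876,  0.        ,  0.        ,  0.        ,  0.        ]), 'mount': array([[ 3.63025195e-04, -9.64026469e-01, -2.65806010e-01,
         6.63364970e-02],
       [ 9.99999814e-01,  4.80457512e-04, -3.76773389e-04,
        -2.67116250e-04],
       [ 4.90928014e-04, -2.65805824e-01,  9.64026464e-01,
        -1.43179604e-01],
       [ 0.00000000e+00,  0.00000000e+00,  0.00000000e+00,
         1.00000000e+00]])}
```

View pics/scene0.png

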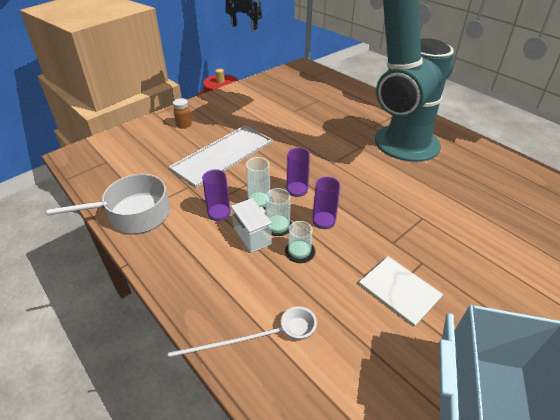

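View pics/top0.png

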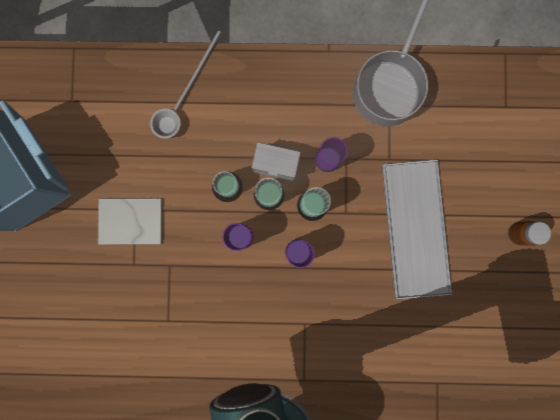

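The scene view shows the glasses in a row: small (300,240), middle (278,212) and tall (258,182). The pot is behind them at (252,225), the tray at (222,155) and the slab at (400,290), with three purple look-alikes around the row. In the top view, the small glass is at (227,185), middle (268,193), tall (314,204), pot (276,162), tray (417,229) and slab (130,221). The purples are at (331,154), (237,236) and (300,253).

```bash
python3 - <<'E'
from h import *
im=cv2.imread("pics/top0.png"); P=pose("top"); hsv=cv2.cvtColor(im,cv2.COLOR_BGR2HSV)
def comps(m,amin):
    n,l,s,c=cv2.connectedComponentsWithStats(m.astype(np.uint8)); 
    return [(l==i,s[i],c[i]) for i in range(1,n) if s[i][4]>amin]
H,S,V=cv2.split(hsv)
print("green")
for m,s,c in comps((H>60)&(H<95)&(S>60)&(V>90)&(np.arange(420)[:,None]<300)&(np.arange(560)[None]>180),100):
    (u,v),(w,h),a=cv2.minAreaRect(np.argwhere(m)[:,::-1].astype(np.float32)); print(s,c,(u,v),w,h,ray(P,(u,v),.012).round(4), ray(P,c,.012).round(4))
print("purple")
for m,s,c in comps((H>125)&(H<155)&(S>80)&(V>40),100):print(s,c,ray(P,c,.01).round(3))
print("pale")
m=((S<70)&(V>110)).astype(np.uint8); m=cv2.morphologyEx(m,cv2.MORPH_CLOSE,np.ones((3,3)));m=cv2.morphologyEx(m,cv2.MORPH_OPEN,np.ones((5,5)))
for q,s,c in comps(m>0,300):
    r=cv2.minAreaRect(np.argwhere(q)[:,::-1].astype(np.float32)); b=cv2.boxPoints(r)
    print(s,r)
    for z in (.01,.078):
        X=ray(P,b,z)[:,:2]; e=X[1]-X[0];f=X[2]-X[1]; print(z,X.mean(0).round(4),np.linalg.norm(e).round(3),np.degrees(np.arctan2(e[1],e[0])).round(1),np.linalg.norm(f).round(3),np.degrees(np.arctan2(f[1],f[0])).round(1))
big=cv2.resize(im[120:280,180:340],(800,800),interpolation=3)[:600]; cv2.imwrite("pics/top0c.png",big)
E
```

```text
green
purple
[316 137  31  34 647] [331.12828439 154.25502318] [[ 0.675 -0.142  0.01 ]]
[223 223  30  28 608] [237.22861842 236.375     ] [[0.476 0.078 0.01 ]]
[286 240  29  28 619] [299.85783522 253.05008078] [[ 0.439 -0.071  0.01 ]]
pale
[ 301    0  197   57 6597] ((399.0, 28.0), (56.0, 196.0), 90.0)
0.01 [ 0.9846 -0.3022] 0.473 -89.4 0.138 179.6
0.078 [ 0.9547 -0.285 ] 0.445 -89.4 0.129 179.6
[ 39  16  27  18 345] ((52.0, 24.5), (17.0, 26.0), 90.0)
0.01 [0.9839 0.5401] 0.064 -89.4 0.042 -177.8
0.078 [0.954  0.5069] 0.06 -89.4 0.04 -177.8
[ 372   62   46   57 1993] ((394.5, 90.0), (56.0, 45.0), 90.0)
0.01 [ 0.8328 -0.2925] 0.108 -89.3 0.136 -179.9
0.078 [ 0.8119 -0.2759] 0.101 -89.3 0.128 -179.9
[159 109  21  27 454] ((169.0, 122.0), (26.0, 20.0), 90.0)
0.01 [0.7477 0.2474] 0.048 -89.2 0.063 -178.5
0.078 [0.7319 0.2317] 0.045 -89.2 0.059 -178.5
[ 12 119  29  41 478] ((27.03168487548828, 137.71682739257812), (47.70337677001953, 10.946856498718262), 57.7243537902832)
0.01 [0.7049 0.5895] 0.026 -56.4 0.117 -145.8
0.078 [0.6917 0.5534] 0.025 -56.4 0.11 -145.8
[ 252  143   48   37 1297]
[... 486 characters left out ...]
978 0.1046] 0.043 -89.1 0.048 -178.8
0.078 [0.591  0.0974] 0.04 -89.1 0.045 -178.8
[257 183  24  23 452] ((268.5, 194.0), (22.0, 23.0), 90.0)
0.01 [0.5779 0.0053] 0.055 -89.1 0.052 -179.1
0.078 [0.5723 0.0041] 0.052 -89.1 0.049 -179.1
[301 192  23  24 466] ((312.0, 203.5), (23.0, 22.0), 90.0)
0.01 [ 0.5569 -0.0984] 0.052 -89.1 0.055 -179.4
0.078 [ 0.5525 -0.0934] 0.049 -89.1 0.051 -179.4
[  98  199   63   46 2898] ((129.0, 221.5), (45.0, 62.0), 90.0)
0.01 [0.5071 0.3364] 0.149 -89.1 0.107 -178.4
0.078 [0.5057 0.3154] 0.14 -89.1 0.101 -178.4
[528 223  23  22 408] ((539.0, 233.5), (21.0, 22.0), 90.0)
0.01 [ 0.4947 -0.6326] 0.051 -89.1 0.049 179.3
0.078 [ 0.494  -0.5957] 0.048 -89.1 0.046 179.3
```

View pics/top0c.png

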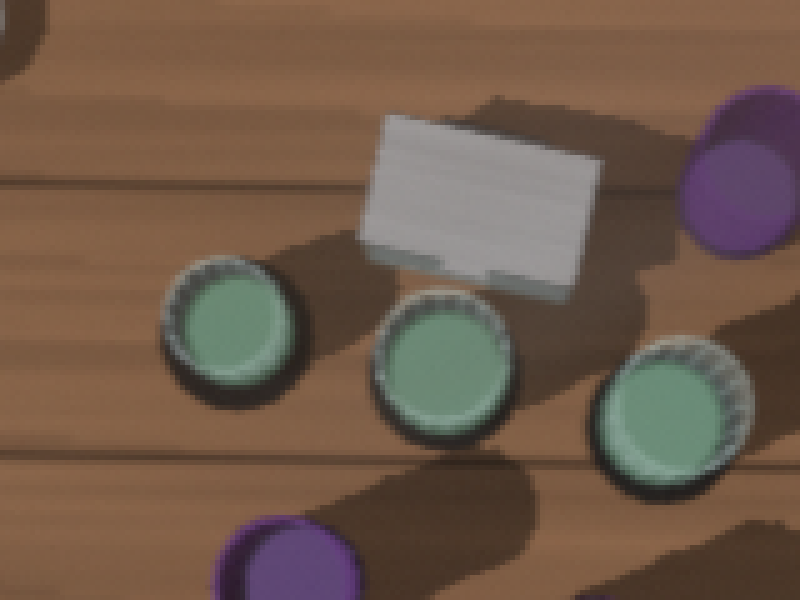

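Call:
jog_arm(turn=[[0,0,0.11],[0,0,0.11],[0,0,0.11],[0,0,0.11],[0,0,0],[0,0,0],[0,0,0],[0,0,0],[0,0,0],[0,0,0],[0,0,0],[0,0,0],[0,0,0],[0,0,0],[0,0,0],[0,0,0],[0,0,0],[0,0,0],[0,0,0],[0,0,0]], delta_pos=[[0,0,-0.03],[0,0,-0.03],[0,0,-0.03],[0,0,-0.03],[0.024,-0.0278,0],[0.024,-0.0278,0],[0.024,-0.0278,0],[0.024,-0.0278,0],[0.024,-0.0278,0],[0.024,-0.0278,0],[0.024,-0.0278,0],[0.024,-0.0278,0],[0.024,-0.0278,0],[0.024,-0.0278,0],[0.024,-0.0278,0],[0.024,-0.0278,0],[0.024,-0.0278,0],[0.024,-0.0278,0],[0,0,0],[0,0,0]], gripper=[0.085,0.085,0.085,0.085,0.085,0.085,0.085,0.085,0.085,0.085,0.085,0.085,0.085,0.085,0.085,0.085,0.085,0.085,0.085,0.085])

```text
time: 1.82
tool_pos: [0.5689, -0.3382, 0.3503]
tcp_rot: [-3.126, 0.305, 0.002]
wrist_force: [-0.7, 0.4, -0.2]
width: 0.995
grip_force: 0.0
```

```bash
python3 - <<'E'
from h import *
s=read_state();print(s["time"],s["tool_pos"],s["tcp_rot"],s["width"])
P=pose("wrist"); snap("wrist","w_tray"); np.savez("pics/w_tray.npz",R=P[1],t=P[2])
E
```

```text
1.8167 [ 0.56888108 -0.33819164  0.35032925] [-3.12621180e+00  3.05012043e-01  2.14546000e-03] 0.9951628193035382
```

Call:
jog_arm(turn=[[0,0,0],[0,0,0],[0,0,0],[0,0,0],[0,0,0],[0,0,0],[0,0,0],[0,0,0],[0,0,0],[0,0,0],[0,0,0]], delta_pos=[[-0.0025,-0.038,0],[-0.0025,-0.038,0],[-0.0025,-0.038,0],[-0.0025,-0.038,0],[-0.0025,-0.038,0],[-0.0025,-0.038,0],[-0.0025,-0.038,0],[-0.0025,-0.038,0],[-0.0025,-0.038,0],[0,0,0],[0,0,0]], gripper=[0.085,0.085,0.085,0.085,0.085,0.085,0.085,0.085,0.085,0.085,0.085])

```text
time: 2.78
tool_pos: [0.6125, 0.0001, 0.3513]
tcp_rot: [3.126, -0.308, -0.0]
wrist_force: [-0.1, -0.7, -0.3]
width: 0.998
grip_force: 0.0
```

```bash
python3 - <<'E'
from h import *
s=read_state();print(s["time"],s["tool_pos"],s["tcp_rot"],s["width"])
P=pose("wrist"); snap("wrist","w_gl"); np.savez("pics/w_gl.npz",R=P[1],t=P[2])
E
```

```text
2.7833 [6.12542231e-01 1.44916238e-04 3.51274483e-01] [ 3.12577708e+00 -3.07920362e-01 -2.78145678e-04] 0.9977626765894395
```

View pics/w_gl.png

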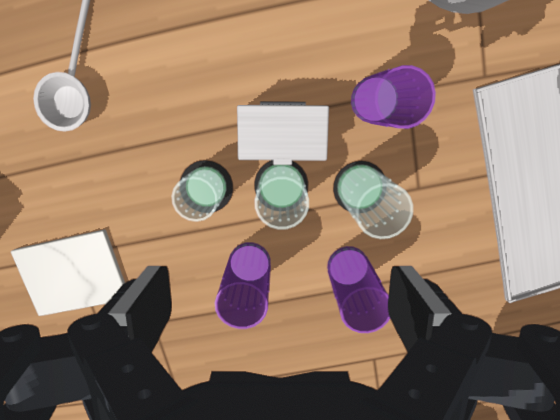

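View pics/w_tray.png

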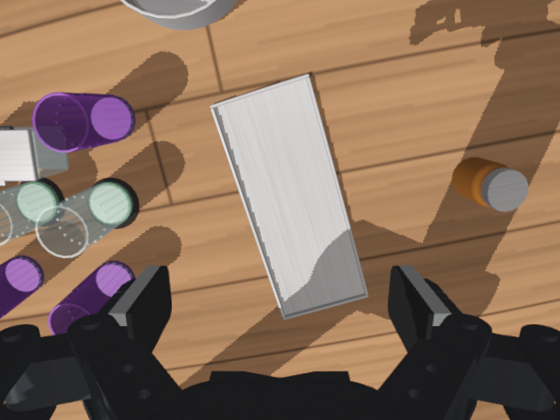

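The glass view shows the green bases at about (205,187), (281,187) and (361,188), with rims at about (197,199), (281,203) and (384,211). The lid corners are about (238,107) to (328,160), and the slab corners are (12,250), (105,229) and (38,315). The tray view gives tray corners (211,106), (310,73), (367,296) and (285,319).

```bash
python3 - <<'E'
from h import *
def L(n):
    d=np.load(f"pics/{n}.npz"); return cv2.imread(f"pics/{n}.png"),(vision.calibration("wrist"),d["R"],d["t"])
im,P=L("w_gl"); H,S,V=cv2.split(cv2.cvtColor(im,cv2.COLOR_BGR2HSV))
print(im[187,205],im[187,281],H[187,205],S[187,205],V[187,205])
m=((H>60)&(H<100)&(S>35)&(V>90)).astype(np.uint8); m=cv2.morphologyEx(m,cv2.MORPH_OPEN,np.ones((5,5)))
n,l,s,c=cv2.connectedComponentsWithStats(m)
for i in range(1,n):
    if s[i][4]>300:
        (ctr),ax,a=cv2.fitEllipse(cv2.convexHull(np.argwhere(l==i)[:,::-1].astype(np.float32)))
        print(s[i],np.round(ctr,1),np.round(ax,1),a, ray(P,ctr,.012).round(4))
# rims
for uv,z in(((197,199),.078),((281.5,203),.102),((384,211),.129)): print("rim",ray(P,uv,z).round(4))
def quad(mask,z,P,eps):
    cs=max(cv2.findContours(mask.astype(np.uint8),0,2)[0],key=cv2.contourArea); r=cv2.minAreaRect(cs); q=cv2.approxPolyDP(cv2.convexHull(cs),eps,True)[:,0]
    X=ray(P,q,z)[:,:2]; e=np.roll(X,-1,0)-X; print(q.tolist(),"mean",X.mean(0).round(4),np.linalg.norm(e,axis=1).round(4),np.degrees(np.arctan2(e[:,1],e[:,0])).round(1))
pale=((S<60)&(V>120)).astype(np.uint8); pale=cv2.morphologyEx(pale,cv2.MORPH_OPEN,np.ones((5,5)))
a=pale.copy();a[:,:225]=0;a[:,340:]=0;a[163:]=0;a[:90]=0; quad(a,.078,P,5)
a=pale.copy();a[:,150:]=0;a[:210]=0;a[330:]=0; quad(a,.010,P,5)
im,P=L("w_tray");H,S,V=cv2.split(cv2.cvtColor(im,cv2.COLOR_BGR2HSV))
a=((S<60)&(V>70)).astype(np.uint8);a[:,:200]=0;a[:60]=0;a[325:]=0;a[:,380:]=0;a=cv2.morphologyEx(a,cv2.MORPH_OPEN,np.ones((5,5)));quad(a,.012,P,8)
X=ray(P,[(211,106),(310,73),(367,296),(285,319)],.012)[:,:2];print(X.mean(0),X)
E
```

```text
[185 209 171] [172 198 157] 71 46 209
[ 338  165   44   44 1131] [360.  186.6] [43.5 44.5] 74.84671020507812 [[ 0.5561 -0.0984  0.012 ]]
[186 179  29  28 616] [199.8 192.6] [22.1 35.6] 131.15737915039062 [[0.5897 0.113  0.012 ]]
[260 179  43  29 941] [280.9 192.7] [28.7 41.7] 88.44586944580078 [[0.5683 0.0066 0.012 ]]
rim [[0.595  0.1009 0.078 ]]
rim [[0.5773 0.0046 0.102 ]]
rim [[ 0.5553 -0.0986  0.129 ]]
[[328, 107], [325, 160], [238, 159], [238, 105]] mean [ 0.6494 -0.0107] [0.0581 0.098  0.059  0.098 ] [ 167.2   78.1  -12.7 -102.4]
[[103, 231], [121, 279], [116, 292], [102, 304], [38, 315], [12, 250]] mean [0.4976 0.3191] [0.0756 0.0236 0.0317 0.1081 0.1086 0.1462] [-178.3  142.9  118.8   90.4   -0.9  -89.3]
[[308, 74], [367, 296], [283, 318], [211, 105]] mean [ 0.5015 -0.3457] [0.3179 0.1272 0.3166 0.127 ] [-174.3   95.3    5.7  -84.2]
[ 0.50080795 -0.34690553] [[ 0.65166946 -0.26647716]
 [ 0.66650719 -0.39576792]
 [ 0.3494936  -0.42471939]
 [ 0.33556153 -0.30065766]]
```

Call:
jog_arm(turn=[[0,0,0],[0,0,0],[0,0,0],[0,0,0],[0,0,0],[0,0,0],[0,0,0],[0,0,0],[0,0,0],[0,0,0],[0,0,0],[0,0,0],[0,0,0]], delta_pos=[[-0.012,0.0359,0],[-0.012,0.0359,0],[-0.012,0.0359,0],[0,0,0.02],[0,0,0.036],[0,0,0.036],[0,0,0.036],[0,0,0.036],[0,0,0.036],[0,0,0.03],[0,0,0.02],[0,0,0.014],[0,0,0]], gripper=[0.085,0.085,0.085,0.085,0.085,0.085,0.085,0.085,0.085,0.085,0.085,0.085,0.085])

```text
time: 3.92
tool_pos: [0.5524, -0.1005, 0.0832]
tcp_rot: [-3.125, 0.316, 0.012]
wrist_force: [-0.5, 0.6, 0.1]
width: 0.999
grip_force: 0.0
```

```bash
python3 - <<'E'
from h import *
s=read_state();print(s["time"],s["tool_pos"],s["tcp_rot"],s["width"],s["wrist_force"])
snap("wrist","w_t1")
E
```

```text
3.9167 [ 0.55244851 -0.10052386  0.08318842] [-3.12538327  0.315789    0.01215232] 0.9992472323505871 [-0.51349633  0.63050698  0.08668223]
```

View pics/w_t1.png

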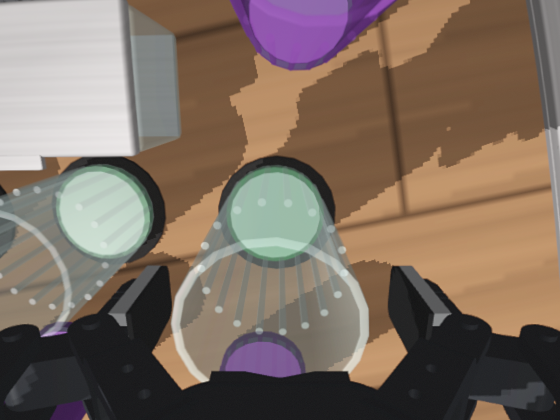

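The glass sits between the open fingers: its rim is centred at about x=270 against a finger midpoint of 280, so roughly 3 mm off. I'll let the arm settle and close.

Call:
jog_arm(turn=[[0,0,0],[0,0,0],[0,0,0],[0,0,0],[0,0,0],[0,0,0],[0,0,0],[0,0,0],[0,0,0],[0,0,0],[0,0,0],[0,0,0]], delta_pos=[[0,0,0],[0,0,0],[0,0,0],[0,0,0],[0,0,0],[0,0,0],[0,0,0],[0,0,0],[0,0,0],[0,0,0],[0,0,0],[0,0,0]], gripper=[0.085,0.085,0.07,0.062,0.055,0.05,0.05,0.05,0.05,0.05,0.05,0.05], grip_force=35)

```text
time: 4.97
tool_pos: [0.5577, -0.0989, 0.0891]
tcp_rot: [3.126, -0.31, 0.004]
wrist_force: [-2.1, -0.3, 5.6]
width: 0.704
grip_force: 38.1
```

Call:
jog_arm(turn=[[0,0,0],[0,0,0],[0,0,0],[0,0,0],[0,0,0],[0,0,0],[0,0,0],[0,0,0],[0,0,0],[0,0,0],[0,0,0],[0,0,0],[0,0,0],[0,0,0],[0,0,0],[0,0,0]], delta_pos=[[0,0,-0.01],[0,0,-0.02],[0,0,-0.035],[0,0,-0.035],[0,0,-0.035],[0,0,-0.025],[0.00525,0.0141,0],[0.0105,0.0282,0],[0.0105,0.0282,0],[0.0105,0.0282,0],[0.0105,0.0282,0],[0.0105,0.0282,0],[0.0105,0.0282,0],[0.0105,0.0282,0],[0.00525,0.0141,0],[0,0,0]], gripper=[0.05,0.05,0.05,0.05,0.05,0.05,0.05,0.05,0.05,0.05,0.05,0.05,0.05,0.05,0.05,0.05])

```text
time: 6.3
tool_pos: [0.5934, -0.34, 0.2451]
tcp_rot: [3.125, -0.316, -0.004]
wrist_force: [-0.2, -0.7, -3.5]
width: 0.703
grip_force: 39.3
```

Call:
jog_arm(turn=[[0,0,0],[0,0,0],[0,0,0],[0,0,0],[0,0,0],[0,0,0],[0,0,0],[0,0,0],[0,0,0],[0,0,0]], delta_pos=[[0,0,0],[0,0,0.02],[0,0,0.032],[0,0,0.032],[0,0,0.032],[0,0,0.022],[0,0,0.012],[0,0,0],[0,0,0],[0,0,0]], gripper=[0.05,0.05,0.05,0.05,0.05,0.05,0.05,0.05,0.05,0.05])

```text
time: 7.13
tool_pos: [0.5959, -0.3368, 0.0996]
tcp_rot: [3.125, -0.31, 0.005]
wrist_force: [-0.0, 0.2, -2.9]
width: 0.701
grip_force: 39.3
```

Call:
jog_arm(turn=[[0,0,0],[0,0,0],[0,0,0],[0,0,0],[0,0,0]], delta_pos=[[0,0,0.005],[0,0,0.004],[0,0,0.001],[0,0,0],[0,0,0]], gripper=[0.05,0.05,0.05,0.05,0.05])

```text
time: 7.55
tool_pos: [0.5956, -0.3371, 0.0892]
tcp_rot: [3.125, -0.311, 0.004]
wrist_force: [-0.0, 0.7, 4.6]
width: 0.703
grip_force: 39.9
```

Call:
jog_arm(turn=[[0,0,0],[0,0,0],[0,0,0],[0,0,0],[0,0,0],[0,0,0],[0,0,0],[0,0,0],[0,0,0],[0,0,0]], delta_pos=[[0,0,0],[0,0,0],[0,0,0],[0,0,0],[0,0,-0.01],[0,0,-0.02],[0,0,-0.035],[0,0,-0.035],[0,0,-0.035],[0,0,-0.025]], gripper=[0.065,0.075,0.085,0.085,0.085,0.085,0.085,0.085,0.085,0.085])

```text
time: 8.38
tool_pos: [0.5953, -0.337, 0.252]
tcp_rot: [3.124, -0.311, 0.006]
wrist_force: [0.2, -0.0, 0.5]
width: 0.995
grip_force: 0.0
```

```bash
python3 - <<'E'
from h import *
s=read_state();print(s["time"],s["tool_pos"],s["width"])
P=pose("wrist");snap("wrist","w_t2");np.savez("pics/w_t2.npz",R=P[1],t=P[2])
E
```

```text
8.3833 [ 0.59531099 -0.33700066  0.25202996] 0.9948155526916749
```

View pics/w_t2.png

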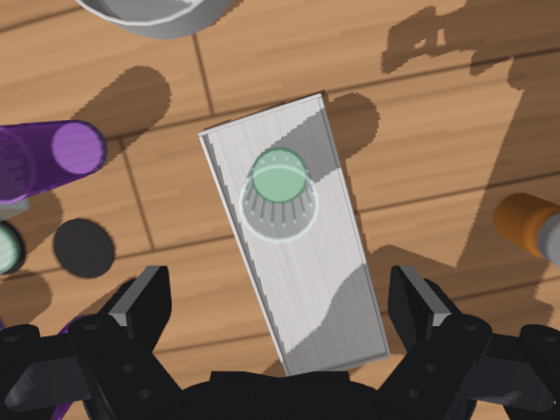

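The tall glass stands upright in the tray at (280,175), and its empty coaster shows at (84,249). Next is the middle glass.

Call:
jog_arm(turn=[[0,0,0],[0,0,0],[0,0,0],[0,0,0],[0,0,0],[0,0,0],[0,0,0],[0,0,0],[0,0,0],[0,0,0],[0,0,0],[0,0,0],[0,0,0],[0,0,0],[0,0,0],[0,0,0],[0,0,0],[0,0,0],[0,0,0],[0,0,0]], delta_pos=[[-0.0043,-0.01655,0],[-0.0086,-0.0331,0],[-0.0086,-0.0331,0],[-0.0086,-0.0331,0],[-0.0086,-0.0331,0],[-0.0086,-0.0331,0],[-0.0086,-0.0331,0],[-0.0086,-0.0331,0],[-0.0086,-0.0331,0],[-0.0086,-0.0331,0],[-0.0043,-0.01655,0],[0,0,0],[0,0,0.02],[0,0,0.036],[0,0,0.036],[0,0,0.036],[0,0,0.03],[0,0,0.02],[0,0,0.01],[0,0,0]], gripper=[0.085,0.085,0.085,0.085,0.085,0.085,0.085,0.085,0.085,0.085,0.085,0.085,0.085,0.085,0.085,0.085,0.085,0.085,0.085,0.085])

```text
time: 10.1
tool_pos: [0.5722, 0.0047, 0.0559]
tcp_rot: [3.126, -0.311, -0.01]
wrist_force: [-0.3, -0.7, -0.8]
width: 0.996
grip_force: 0.0
```

Call:
jog_arm(turn=[[0,0,0],[0,0,0],[0,0,0],[0,0,0],[0,0,0],[0,0,0],[0,0,0],[0,0,0],[0,0,0],[0,0,0],[0,0,0],[0,0,0]], delta_pos=[[0,0,0],[0,0,0],[0,0,0],[0,0,0],[0,0,0],[0,0,0],[0,0,0],[0,0,0],[0,0,0],[0,0,0],[0,0,0],[0,0,0]], gripper=[0.085,0.085,0.07,0.062,0.055,0.05,0.05,0.05,0.05,0.05,0.05,0.05], grip_force=35)

```text
time: 11.1
tool_pos: [0.5769, 0.0051, 0.0614]
tcp_rot: [-3.126, 0.311, -0.005]
wrist_force: [-0.1, 0.7, 5.6]
width: 0.704
grip_force: 37.8
```

Call:
jog_arm(turn=[[0,0,0],[0,0,0],[0,0,0],[0,0,0],[0,0,0],[0,0,0],[0,0,0],[0,0,0],[0,0,0],[0,0,0],[0,0,0],[0,0,0],[0,0,0],[0,0,0],[0,0,0],[0,0,0],[0,0,0],[0,0,0],[0,0,0],[0,0,0]], delta_pos=[[0,0,-0.01],[0,0,-0.02],[0,0,-0.035],[0,0,-0.035],[0,0,-0.035],[0,0,-0.015],[-0.0002,0.0163,0],[-0.0005,0.0327,0],[-0.0005,0.0327,0],[-0.0005,0.0327,0],[-0.0005,0.0327,0],[-0.0005,0.0327,0],[-0.0005,0.0327,0],[-0.0005,0.0327,0],[-0.0005,0.0327,0],[-0.0005,0.0327,0],[-0.0005,0.0327,0],[-0.0002,0.0163,0],[0,0,0],[0,0,0]], gripper=[0.05,0.05,0.05,0.05,0.05,0.05,0.05,0.05,0.05,0.05,0.05,0.05,0.05,0.05,0.05,0.05,0.05,0.05,0.05,0.05])

```text
time: 12.77
tool_pos: [0.4986, -0.3467, 0.2091]
tcp_rot: [-3.125, 0.314, 0.001]
wrist_force: [-0.0, 1.6, -2.1]
width: 0.696
grip_force: 38.8
```

Call:
jog_arm(turn=[[0,0,0],[0,0,0],[0,0,0],[0,0,0],[0,0,0],[0,0,0],[0,0,0],[0,0,0],[0,0,0]], delta_pos=[[0,0,0.02],[0,0,0.032],[0,0,0.032],[0,0,0.032],[0,0,0.016],[0,0,0.008],[0,0,0],[0,0,0],[0,0,0]], gripper=[0.05,0.05,0.05,0.05,0.05,0.05,0.05,0.05,0.05])

```text
time: 13.52
tool_pos: [0.5008, -0.3469, 0.0714]
tcp_rot: [3.125, -0.31, 0.005]
wrist_force: [0.9, 0.2, -1.0]
width: 0.699
grip_force: 38.8
```

Call:
jog_arm(turn=[[0,0,0],[0,0,0],[0,0,0],[0,0,0],[0,0,0]], delta_pos=[[0,0,0.005],[0,0,0.004],[0,0,0.001],[0,0,0],[0,0,0]], gripper=[0.05,0.05,0.05,0.05,0.05])

```text
time: 13.93
tool_pos: [0.5005, -0.3473, 0.0615]
tcp_rot: [3.125, -0.311, 0.005]
wrist_force: [-1.2, 1.8, 5.0]
width: 0.699
grip_force: 39.4
```

Call:
jog_arm(turn=[[0,0,0],[0,0,0],[0,0,0],[0,0,0],[0,0,0],[0,0,0],[0,0,0],[0,0,0],[0,0,0],[0,0,0]], delta_pos=[[0,0,0],[0,0,0],[0,0,0],[0,0,0],[0,0,-0.01],[0,0,-0.02],[0,0,-0.035],[0,0,-0.035],[0,0,-0.035],[0,0,-0.025]], gripper=[0.065,0.075,0.085,0.085,0.085,0.085,0.085,0.085,0.085,0.085])

```text
time: 14.77
tool_pos: [0.5001, -0.3472, 0.2238]
tcp_rot: [3.124, -0.311, 0.006]
wrist_force: [1.6, -0.1, 0.3]
width: 1.002
grip_force: 0.0
```

Call:
jog_arm(turn=[[0,0,0],[0,0,0],[0,0,0],[0,0,0],[0,0,0],[0,0,0],[0,0,0],[0,0,0],[0,0,0],[0,0,0],[0,0,0],[0,0,0],[0,0,0],[0,0,0],[0,0,0],[0,0,0],[0,0,0]], delta_pos=[[0.0002,-0.0164,0],[0.0004,-0.0328,0],[0.0004,-0.0328,0],[0.0004,-0.0328,0],[0.0004,-0.0328,0],[0.0004,-0.0328,0],[0.0004,-0.0328,0],[0.0004,-0.0328,0],[0.0004,-0.0328,0],[0.0004,-0.0328,0],[0.0004,-0.0328,0],[0.0004,-0.0328,0],[0.0004,-0.0328,0],[0.0004,-0.0328,0],[0.0002,-0.0164,0],[0,0,0],[0,0,0]], gripper=[0.085,0.085,0.085,0.085,0.085,0.085,0.085,0.085,0.085,0.085,0.085,0.085,0.085,0.085,0.085,0.085,0.085])

```text
time: 16.18
tool_pos: [0.5947, 0.1036, 0.2191]
tcp_rot: [3.126, -0.307, -0.001]
wrist_force: [1.3, -0.8, -0.8]
width: 0.991
grip_force: 0.0
```

```bash
python3 - <<'E'
from h import *
s=read_state();print(s["time"],s["tool_pos"],s["tcp_rot"],s["width"])
P=pose("wrist");snap("wrist","w_s");np.savez("pics/w_s.npz",R=P[1],t=P[2])
E
```

```text
16.1833 [0.59469239 0.10356981 0.21914436] [ 3.12600608e+00 -3.07175173e-01 -9.05647396e-04] 0.990707592610029
```

View pics/w_s.png

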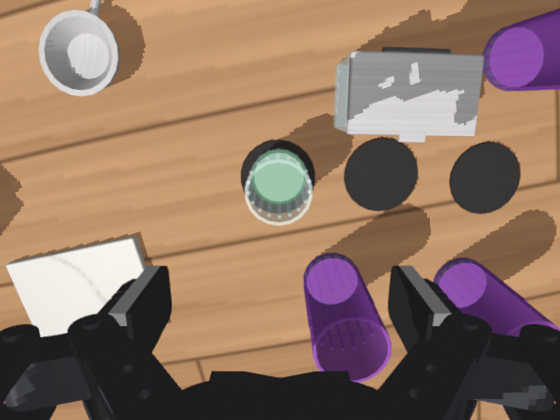

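The small glass has its rim at about (279,190) and base at (278,175). The two free coasters are at (381,174) and (485,177), and the slab is at (80,285).

```bash
python3 - <<'E'
from h import *
d=np.load("pics/w_s.npz");P=(vision.calibration("wrist"),d["R"],d["t"])
im=cv2.imread("pics/w_s.png");H,S,V=cv2.split(cv2.cvtColor(im,cv2.COLOR_BGR2HSV))
m=((V<70)&(S<80)).astype(np.uint8); m=cv2.morphologyEx(m,cv2.MORPH_OPEN,np.ones((5,5)))
n,l,s,c=cv2.connectedComponentsWithStats(m)
for i in range(1,n):
    if s[i][4]>800 and s[i][1]<200:
        ctr,ax,a=cv2.fitEllipse(cv2.convexHull(np.argwhere(l==i)[:,::-1].astype(np.float32))); print(s[i],np.round(ctr,1),np.round(ax,1),ray(P,ctr,.004).round(4))
print(ray(P,(279,190),.078),ray(P,[(341,55),(484,55)],.078))
X=ray(P,[(8,265),(136,234),(40,335)],.01);print(X,np.linalg.norm(np.diff(X,axis=0),axis=1),(X[1]+X[2])/2)
E
```

```text
[ 345  138   72   72 4074] [380.6 173.9] [69.5 74.6] [[0.5782 0.0052 0.004 ]]
[ 450  143   69   70 3795] [484.5 177.3] [64.9 74.2] [[ 0.5547 -0.0983  0.004 ]]
[[0.59773742 0.10309667 0.078     ]] [[ 0.68719087  0.03965896  0.078     ]
 [ 0.66880656 -0.06515034  0.078     ]]
[[0.55940024 0.4084297  0.01      ]
 [0.56646372 0.2574994  0.01      ]
 [0.47084054 0.4060221  0.01      ]] [0.15109549 0.17664311] [0.51865213 0.33176075 0.01      ]
```

Call:
jog_arm(turn=[[0,0,0],[0,0,0],[0,0,0],[0,0,0],[0,0,0],[0,0,0],[0,0,0],[0,0,0],[0,0,0]], delta_pos=[[0,0,0.02],[0,0,0.036],[0,0,0.036],[0,0,0.036],[0,0,0.03],[0,0,0.017],[0,0,0.01],[0,0,0],[0,0,0]], gripper=[0.085,0.085,0.085,0.085,0.085,0.085,0.085,0.085,0.085])

```text
time: 16.98
tool_pos: [0.5953, 0.1017, 0.0346]
tcp_rot: [3.126, -0.313, -0.0]
wrist_force: [-0.1, 0.4, 0.7]
width: 0.997
grip_force: 0.0
```

Call:
jog_arm(turn=[[0,0,0],[0,0,0],[0,0,0],[0,0,0],[0,0,0],[0,0,0],[0,0,0],[0,0,0],[0,0,0],[0,0,0],[0,0,0]], delta_pos=[[0,0,0],[0,0,0],[0,0,0],[0,0,0],[0,0,0],[0,0,0],[0,0,0],[0,0,0],[0,0,0],[0,0,0],[0,0,0]], gripper=[0.085,0.07,0.06,0.052,0.044,0.044,0.044,0.044,0.044,0.044,0.044], grip_force=35)

```text
time: 17.9
tool_pos: [0.5965, 0.1029, 0.0362]
tcp_rot: [-3.126, 0.31, -0.005]
wrist_force: [-1.6, -0.1, 6.8]
width: 0.634
grip_force: 37.4
```

Call:
jog_arm(turn=[[0,0,0],[0,0,0],[0,0,0],[0,0,0],[0,0,0],[0,0,0],[0,0,0]], delta_pos=[[0,0,-0.01],[0,0,-0.02],[0,0,-0.035],[0,0,-0.035],[0,0,-0.035],[0,0,-0.025],[0,0,0]], gripper=[0.044,0.044,0.044,0.044,0.044,0.044,0.044])

```text
time: 18.48
tool_pos: [0.5991, 0.1033, 0.2025]
tcp_rot: [-3.123, 0.31, -0.019]
wrist_force: [1.3, 0.4, -0.9]
width: 0.632
grip_force: 37.4
```

Call:
jog_arm(turn=[[0,0,0],[0,0,0],[0,0,0],[0,0,0],[0,0,0],[0,0,0],[0,0,0],[0,0,0],[0,0,0],[0,0,0],[0,0,0],[0,0,0],[0,0,0],[0,0,0],[0,0,0],[0,0,0],[0,0,0],[0,0,0]], delta_pos=[[-0.0032,0.0162,0],[-0.0064,0.0325,0],[-0.0064,0.0325,0],[-0.0064,0.0325,0],[-0.0064,0.0325,0],[-0.0064,0.0325,0],[-0.0064,0.0325,0],[-0.0064,0.0325,0],[-0.0064,0.0325,0],[-0.0064,0.0325,0],[-0.0064,0.0325,0],[-0.0064,0.0325,0],[-0.0064,0.0325,0],[-0.0064,0.0325,0],[-0.0064,0.0325,0],[-0.0032,0.0162,0],[0,0,0],[0,0,0]], gripper=[0.044,0.044,0.044,0.044,0.044,0.044,0.044,0.044,0.044,0.044,0.044,0.044,0.044,0.044,0.044,0.044,0.044,0.044])

```text
time: 19.98
tool_pos: [0.403, -0.3561, 0.1924]
tcp_rot: [-3.123, 0.315, 0.005]
wrist_force: [-0.8, 0.1, -1.4]
width: 0.636
grip_force: 37.5
```

Call:
jog_arm(turn=[[0,0,0],[0,0,0],[0,0,0],[0,0,0],[0,0,0],[0,0,0],[0,0,0],[0,0,0],[0,0,0]], delta_pos=[[0,0,0.02],[0,0,0.032],[0,0,0.032],[0,0,0.032],[0,0,0.022],[0,0,0.012],[0,0,0],[0,0,0],[0,0,0]], gripper=[0.044,0.044,0.044,0.044,0.044,0.044,0.044,0.044,0.044])

```text
time: 20.73
tool_pos: [0.4062, -0.3568, 0.0458]
tcp_rot: [3.125, -0.31, 0.003]
wrist_force: [0.0, -0.1, -1.4]
width: 0.632
grip_force: 37.6
```

Call:
jog_arm(turn=[[0,0,0],[0,0,0],[0,0,0],[0,0,0],[0,0,0]], delta_pos=[[0,0,0.005],[0,0,0.004],[0,0,0.0008],[0,0,0],[0,0,0]], gripper=[0.044,0.044,0.044,0.044,0.044])

```text
time: 21.15
tool_pos: [0.4062, -0.3575, 0.0362]
tcp_rot: [3.124, -0.311, 0.004]
wrist_force: [-1.1, 1.2, 6.0]
width: 0.634
grip_force: 38.0
```

Call:
jog_arm(turn=[[0,0,0],[0,0,0],[0,0,0],[0,0,0],[0,0,0],[0,0,0],[0,0,0],[0,0,0],[0,0,0],[0,0,0],[0,0,0],[0,0,0]], delta_pos=[[0,0,0],[0,0,0],[0,0,0],[0,0,0],[0,0,-0.01],[0,0,-0.02],[0,0,-0.035],[0,0,-0.035],[0,0,-0.035],[0,0,-0.035],[0,0,-0.03],[0,0,0]], gripper=[0.06,0.07,0.085,0.085,0.085,0.085,0.085,0.085,0.085,0.085,0.085,0.085])

```text
time: 22.15
tool_pos: [0.4081, -0.3593, 0.2435]
tcp_rot: [3.118, -0.31, 0.017]
wrist_force: [0.7, -0.3, 0.9]
width: 0.996
grip_force: 0.0
```

```bash
python3 - <<'E'
from h import *
s=read_state();print(s["time"],s["q"],s["tool_pos"],s["tcp_rot"],s["width"])
snap("top","top1")
E
```

```text
22.15 [-7.67708355e-01 -1.71236914e-03  1.87983025e+00 -1.54953934e-05
  1.24961900e+00  1.00125400e+00] [ 0.40811607 -0.35932654  0.24351889] [ 3.11758017 -0.30990656  0.01701709] 0.9964090093714469
```

View pics/top1.png

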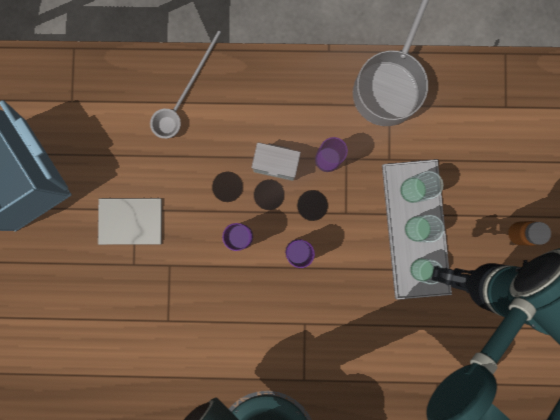

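All three glasses stand on the tray at (427,187), (424,228) and (424,270), and the coasters are bare at (228,186), (269,194) and (312,205). Next is the pot.

Call:
jog_arm(turn=[[0,0,0],[0,0,0],[0,0,0],[0,0,0],[0,0,0],[0,0,0],[0,0,0],[0,0,0],[0,0,0],[0,0,0],[0,0,0],[0,0,0],[0,0,0],[0,0,0],[0,0,0]], delta_pos=[[0.0066,-0.0149,0],[0.0132,-0.0298,0],[0.0132,-0.0298,0],[0.0132,-0.0298,0],[0.0132,-0.0298,0],[0.0132,-0.0298,0],[0.0132,-0.0298,0],[0.0132,-0.0298,0],[0.0132,-0.0298,0],[0.0132,-0.0298,0],[0.0132,-0.0298,0],[0.0132,-0.0298,0],[0.0132,-0.0298,0],[0.0066,-0.0149,0],[0,0,0]], gripper=[0.085,0.085,0.085,0.085,0.085,0.085,0.085,0.085,0.085,0.085,0.085,0.085,0.085,0.085,0.085])

```text
time: 23.45
tool_pos: [0.6501, -0.0073, 0.2328]
tcp_rot: [-3.126, 0.305, 0.003]
wrist_force: [-0.3, 0.2, 0.0]
width: 0.995
grip_force: 0.0
```

Call:
jog_arm(turn=[[0,0,-0.119],[0,0,-0.119],[0,0,-0.119],[0,0,-0.119],[0,0,-0.119],[0,0,-0.119],[0,0,-0.119],[0,0,-0.119],[0,0,-0.119],[0,0,-0.119],[0,0,-0.119],[0,0,-0.119],[0,0,-0.119],[0,0,0],[0,0,0]], delta_pos=[[0,0,0],[0,0,0],[0,0,0],[0,0,0],[0,0,0],[0,0,0],[0,0,0],[0,0,0],[0,0,0],[0,0,0],[0,0,0],[0,0,0],[0,0,0],[0,0,0],[0,0,0]], gripper=[0.085,0.085,0.085,0.085,0.085,0.085,0.085,0.085,0.085,0.085,0.085,0.085,0.085,0.085,0.085])

```text
time: 24.7
tool_pos: [0.6485, -0.0114, 0.2338]
tcp_rot: [-2.457, -1.956, 0.002]
wrist_force: [-0.2, 1.0, -0.2]
width: 1.0
grip_force: 0.0
```

```bash
python3 - <<'E'
from h import *
s=read_state();print(s["time"],s["tool_pos"],s["tcp_rot"],s["width"])
P=pose("wrist");snap("wrist","w_p");np.savez("pics/w_p.npz",R=P[1],t=P[2]); print(P[1].T[:,0],cv2.Rodrigues(s["tcp_rot"])[0])
E
```

```text
24.7 [ 0.64852692 -0.01137065  0.23380589] [-2.45740582e+00 -1.95606271e+00  2.41901983e-03] 1.0001561056084862
[ 0.97460187 -0.22393994 -0.00144985] [[ 2.24292992e-01  9.74520345e-01 -1.65857596e-03]
 [ 9.74521466e-01 -2.24293914e-01 -3.89681739e-04]
 [-7.51761277e-04 -1.52891500e-03 -9.99998549e-01]]
```

View pics/w_p.png

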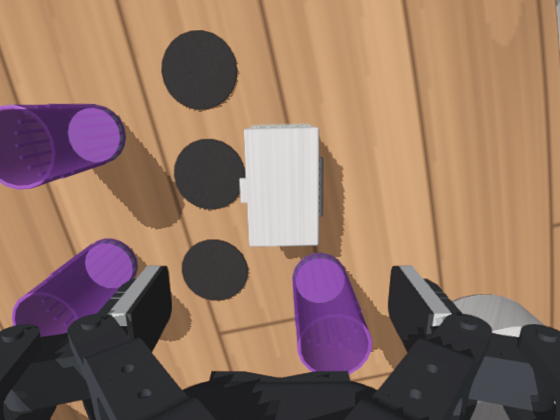

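The pot lid spans about (246,128) to (319,246), with a small front tab at (244,190). The coasters are at (200,70), (210,174) and (215,270). The purple glass at (330,320) lies beyond the pot's end.

```bash
python3 - <<'E'
from h import *
d=np.load("pics/w_p.npz");P=(vision.calibration("wrist"),d["R"],d["t"])
im=cv2.imread("pics/w_p.png");H,S,V=cv2.split(cv2.cvtColor(im,cv2.COLOR_BGR2HSV))
m=((V<70)&(S<80)).astype(np.uint8); m[:,:155]=0;m[:,250:]=0;m[300:]=0;m=cv2.morphologyEx(m,cv2.MORPH_OPEN,np.ones((5,5)))
n,l,s,c=cv2.connectedComponentsWithStats(m)
for i in range(1,n):
    if s[i][4]>800:
        ctr,ax,a=cv2.fitEllipse(cv2.convexHull(np.argwhere(l==i)[:,::-1].astype(np.float32))); print(s[i],np.round(ctr,1),np.round(ax,1),ray(P,ctr,.004).round(4))
a=((S<40)&(V>140)).astype(np.uint8);a[:110]=0;a[260:]=0;a[:,:225]=0;a[:,335:]=0
a=cv2.morphologyEx(a,cv2.MORPH_OPEN,np.ones((45,45)))
q=cv2.boxPoints(cv2.minAreaRect(np.argwhere(a)[:,::-1].astype(np.float32)));X=ray(P,q,.078)[:,:2];e=np.roll(X,-1,0)-X
print(q,X.mean(0),np.linalg.norm(e,axis=1),np.degrees(np.arctan2(e[:,1],e[:,0])))
E
```

```text
[ 162   31   75   78 4556] [199.1  69.6] [73.6 78.5] [[0.5953 0.106  0.004 ]]
[ 175  140   70   69 3727] [209.2 173.7] [67.7 71. ] [[0.5778 0.0062 0.004 ]]
[ 183  240   64   60 3030] [214.6 269.5] [59.  65.1] [[ 0.5545 -0.0975  0.004 ]]
[[245.      245.     ]
 [245.      125.00001]
 [318.      125.     ]
 [318.      245.     ]] [ 0.64974299 -0.00873037] [0.1010841  0.05770291 0.10107705 0.06283554] [  75.69138518  -12.92595326 -101.39895661  167.08636949]
```

Call:
jog_arm(turn=[[0,0,0],[0,0,0],[0,0,0],[0,0,0],[0,0,0],[0,0,0],[0,0,0],[0,0,0],[0,0,0],[0,0,0]], delta_pos=[[0.002,0,0.02],[0,0,0.036],[0,0,0.036],[0,0,0.036],[0,0,0.03],[0,0,0.02],[0,0,0.012],[0,0,0.007],[0,0,0],[0,0,0]], gripper=[0.085,0.085,0.085,0.085,0.085,0.085,0.085,0.085,0.085,0.085])

```text
time: 25.58
tool_pos: [0.6508, -0.0085, 0.0385]
tcp_rot: [2.454, 1.96, 0.002]
wrist_force: [0.9, -0.0, 0.5]
width: 0.995
grip_force: 0.0
```

Call:
jog_arm(turn=[[0,0,0],[0,0,0],[0,0,0],[0,0,0],[0,0,0],[0,0,0],[0,0,0],[0,0,0],[0,0,0],[0,0,0],[0,0,0]], delta_pos=[[0,0,0],[0,0,0],[0,0,0],[0,0,0],[0,0,0],[0,0,0],[0,0,0],[0,0,0],[0,0,0],[0,0,0],[0,0,0]], gripper=[0.075,0.07,0.065,0.06,0.055,0.05,0.05,0.05,0.05,0.05,0.05], grip_force=55)

```text
time: 26.5
tool_pos: [0.6513, -0.0084, 0.0393]
tcp_rot: [2.452, 1.961, 0.003]
wrist_force: [0.4, -0.0, 6.5]
width: 0.697
grip_force: 60.8
```

Call:
jog_arm(turn=[[0,0,0],[0,0,0],[0,0,0],[0,0,0],[0,0,0],[0,0,0],[0,0,0]], delta_pos=[[0,0,-0.006],[0,0,-0.014],[0,0,-0.03],[0,0,-0.035],[0,0,-0.03],[0,0,-0.015],[0,0,0]], gripper=[0.05,0.05,0.05,0.05,0.05,0.05,0.05])

```text
time: 27.08
tool_pos: [0.653, -0.0085, 0.1737]
tcp_rot: [2.449, 1.958, 0.011]
wrist_force: [0.4, 0.3, -3.1]
width: 0.696
grip_force: 60.6
```

Call:
jog_arm(turn=[[0,0,0],[0,0,0],[0,0,0],[0,0,0],[0,0,0],[0,0,0],[0,0,0],[0,0,0],[0,0,0],[0,0,0],[0,0,0],[0,0,0],[0,0,0],[0,0,-0.074],[0,0,-0.074],[0,0,-0.074],[0,0,0],[0,0,0]], delta_pos=[[0.0127,-0.009,0],[0.0254,-0.018,0],[0.0254,-0.018,0],[0.0254,-0.018,0],[0.0254,-0.018,0],[0.0254,-0.018,0],[0.0254,-0.018,0],[0.0254,-0.018,0],[0.0254,-0.018,0],[0.0254,-0.018,0],[0.0254,-0.018,0],[0.0254,-0.018,0],[0.0127,-0.009,0],[0,0,0],[0,0,0],[0,0,0],[0,0,0],[0,0,0]], gripper=[0.05,0.05,0.05,0.05,0.05,0.05,0.05,0.05,0.05,0.05,0.05,0.05,0.05,0.05,0.05,0.05,0.05,0.05])

```text
time: 28.58
tool_pos: [0.5045, 0.336, 0.1652]
tcp_rot: [-2.222, -2.219, 0.006]
wrist_force: [-0.0, -0.1, -3.7]
width: 0.694
grip_force: 60.4
```

```bash
python3 - <<'E'
from h import *
s=read_state();print(s["time"],s["tool_pos"],s["tcp_rot"],s["width"],s["wrist_force"])
P=pose("wrist");snap("wrist","w_sl");np.savez("pics/w_sl.npz",R=P[1],t=P[2])
E
```

```text
28.5833 [0.50447439 0.33602849 0.16519002] [-2.22243697 -2.21875543  0.00636941] 0.6940073473573268 [-0.0302984  -0.07762008 -3.72293268]
```

View pics/w_sl.png

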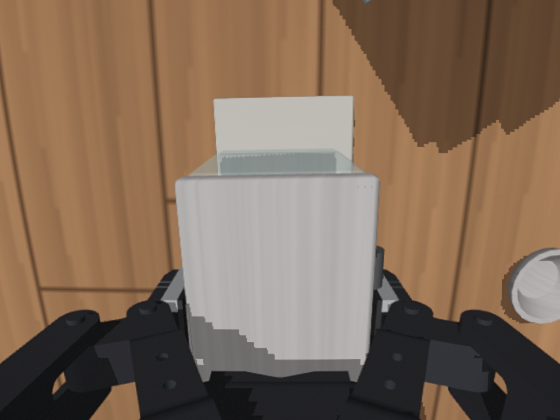

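The held pot fills the middle of the view, with its far lid edge running (180,182) to (376,179). The slab's far edge runs (215,100) to (353,97).

```bash
python3 - <<'E'
from h import *
d=np.load("pics/w_sl.npz");P=(vision.calibration("wrist"),d["R"],d["t"])
im=cv2.imread("pics/w_sl.png");H,S,V=cv2.split(cv2.cvtColor(im,cv2.COLOR_BGR2HSV))
m=(S<60)&(V>150)
# slab edges, subpixel-ish line fits
rows=range(105,145,4); Lf=[(min(x for x in range(190,260) if m[r,x:x+6].all())-.5,r) for r in rows]; Rt=[(max(x for x in range(300,380) if m[r,x-6:x].all())-.5,r) for r in rows]
cols=range(225,345,10); Tp=[(c,min(y for y in range(80,130) if m[y:y+6,c].all())-.5) for c in cols]
A,B,C=[ray(P,p,.010)[:,:2] for p in(Lf,Rt,Tp)]
def yaw(x):
    e=x[-1]-x[0]; return np.degrees(np.arctan2(e[1],e[0]))
print("left edge x",A.mean(0),yaw(A),"right",B.mean(0),yaw(B),"far",C.mean(0),yaw(C))
s=(.1652+.0387)
X=ray(P,[(180,182),(376,179.5)],s);print("lid far corners",X,X.mean(0)-[.5045,.336,0],np.linalg.norm(X[1]-X[0]))
# top camera slab
im=cv2.imread("pics/top1.png");Pt=pose("top");H,S,V=cv2.split(cv2.cvtColor(im,cv2.COLOR_BGR2HSV))
a=((S<70)&(V>110)).astype(np.uint8);a[:,:90]=0;a[:,170:]=0;a[:190]=0;a[255:]=0;a=cv2.morphologyEx(a,cv2.MORPH_CLOSE,np.ones((5,5)))
q=np.argwhere(a)[:,::-1];r=cv2.minAreaRect(q.astype(np.float32));print(r,ray(Pt,r[0],.01),ray(Pt,q.mean(0),.01))
E
```

```text
left edge x [0.45169878 0.39110415] -89.1725187590494 right [0.56058509 0.39101726] -89.06606070107058 far [0.50355337 0.41120249] 0.9350875112683649
lid far corners [[0.47507303 0.38272606 0.2039    ]
 [0.53143258 0.38342085 0.2039    ]] [-0.00124719  0.04707345  0.2039    ] 0.05636383467077856
((129.0, 221.0), (46.0, 62.0), 90.0) [[0.50816214 0.33639132 0.01      ]] [[0.50741724 0.3360705  0.01      ]]
```

Call:
jog_arm(turn=[[0,0,-0.016],[0,0,0],[0,0,0],[0,0,0],[0,0,0],[0,0,0],[0,0,0],[0,0,0]], delta_pos=[[0.0015,0.0035,0.005],[0,0,0.02],[0,0,0.03],[0,0,0.03],[0,0,0.015],[0,0,0.005],[0,0,0],[0,0,0]], gripper=[0.05,0.05,0.05,0.05,0.05,0.05,0.05,0.05])

```text
time: 29.3
tool_pos: [0.5105, 0.3383, 0.0629]
tcp_rot: [2.204, 2.239, 0.001]
wrist_force: [-0.2, 0.3, -3.4]
width: 0.695
grip_force: 60.4
```

Call:
jog_arm(turn=[[0,0,0],[0,0,0],[0,0,0],[0,0,0],[0,0,0],[0,0,0]], delta_pos=[[-0.001,-0.0025,0],[0,0,0.006],[0,0,0.005],[0,0,0.002],[0,0,0],[0,0,0]], gripper=[0.05,0.05,0.05,0.05,0.05,0.05])

```text
time: 29.8
tool_pos: [0.5074, 0.337, 0.0496]
tcp_rot: [2.204, 2.239, 0.0]
wrist_force: [0.7, -0.2, -3.3]
width: 0.697
grip_force: 60.6
```

Not touching yet, so I'll lower in small steps.

Call:
jog_arm(turn=[[0,0,0],[0,0,0],[0,0,0]], delta_pos=[[0,0,0.001],[0,0,0],[0,0,0]], gripper=[0.05,0.05,0.05])

```text
time: 30.05
tool_pos: [0.5074, 0.3371, 0.0493]
tcp_rot: [2.204, 2.239, 0.0]
wrist_force: [-2.5, -1.7, 5.0]
width: 0.696
grip_force: 61.1
```

Call:
jog_arm(turn=[[0,0,0],[0,0,0],[0,0,0],[0,0,0],[0,0,0],[0,0,0],[0,0,0],[0,0,0],[0,0,0],[0,0,0],[0,0,0],[0,0,0]], delta_pos=[[0,0,0],[0,0,0],[0,0,0],[0,0,0],[0,0,-0.01],[0,0,-0.02],[0,0,-0.035],[0,0,-0.035],[0,0,-0.035],[0,0,-0.035],[0,0,-0.02],[0,0,0]], gripper=[0.065,0.07,0.085,0.085,0.085,0.085,0.085,0.085,0.085,0.085,0.085,0.085])

```text
time: 31.05
tool_pos: [0.5106, 0.339, 0.2468]
tcp_rot: [2.201, 2.237, 0.019]
wrist_force: [0.1, 0.3, 1.0]
width: 0.997
grip_force: 0.0
```

```bash
python3 - <<'E'
from h import *
s=read_state();print(s["time"],s["q"],s["tool_pos"],s["tcp_rot"],s["width"])
P=pose("wrist");snap("wrist","w_sl2");np.savez("pics/w_sl2.npz",R=P[1],t=P[2])
E
```

```text
31.05 [5.45409348e-01 1.30014587e-01 1.73403173e+00 3.54022905e-05
 1.26484264e+00 5.29443957e-01] [0.51064447 0.33900188 0.24679795] [2.20144363 2.23685075 0.01933847] 0.9967319001727809
```

View pics/w_sl2.png

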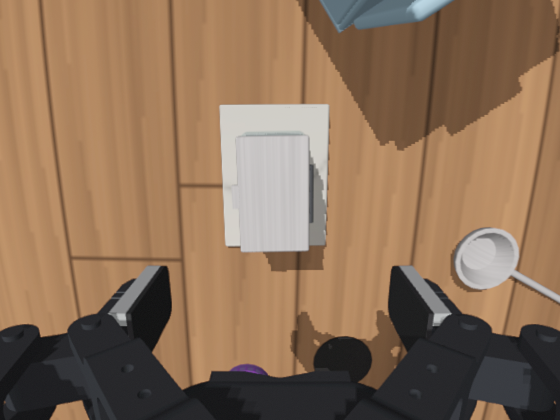

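The pot stands upright and aligned on the slab. The slab corners are about (220,105), (329,105), (325,245) and (226,247). The lid corners are (237,136), (308,135), (308,250) and (242,251).

```bash
python3 - <<'E'
from h import *
d=np.load("pics/w_sl2.npz");P=(vision.calibration("wrist"),d["R"],d["t"])
a=ray(P,[(220,105),(329,105),(325.5,245),(226,247)],.01)[:,:2];b=ray(P,[(237,136),(308,135),(308,250),(242,251)],.088)[:,:2]
for x in(a,b): e=np.roll(x,-1,0)-x; print(x.mean(0),np.linalg.norm(e,axis=1),np.degrees(np.arctan2(e[:,1],e[:,0])))
E
```

```text
[0.50807316 0.33563618] [0.10839809 0.14806555 0.10885529 0.14999007] [   0.91105589  -88.65304946 -178.07449324   91.17322173]
[0.50688234 0.33588855] [0.05711411 0.09874101 0.05755447 0.09870163] [   1.65818041  -87.94175248 -178.37893384   91.80278849]
```

Call:
jog_arm(turn=[[0,0,0],[0,0,0],[0,0,0],[0,0,0],[0,0,0],[0,0,0],[0,0,0],[0,0,0],[0,0,0],[0,0,0],[0,0,0],[0,0,0],[0,0,0],[0,0,0],[0,0,0],[0,0,0],[0,0,0],[0,0,0],[0,0,0],[0,0,0]], delta_pos=[[-0.018,0.0008,0],[-0.036,0.0016,0],[-0.036,0.0016,0],[-0.036,0.0016,0],[-0.036,0.0016,0],[-0.036,0.0016,0],[-0.036,0.0016,0],[-0.036,0.0016,0],[-0.036,0.0016,0],[-0.036,0.0016,0],[-0.036,0.0016,0],[-0.036,0.0016,0],[-0.036,0.0016,0],[-0.036,0.0016,0],[-0.036,0.0016,0],[-0.036,0.0016,0],[-0.036,0.0016,0],[-0.036,0.0016,0],[-0.036,0.0016,0],[-0.018,0.0008,0]], gripper=[0.085,0.085,0.085,0.085,0.085,0.085,0.085,0.085,0.085,0.085,0.085,0.085,0.085,0.085,0.085,0.085,0.085,0.085,0.085,0.085])

```text
time: 32.77
tool_pos: [0.5475, -0.3499, 0.2365]
tcp_rot: [-2.205, -2.235, 0.003]
wrist_force: [0.6, 0.5, -0.8]
width: 0.997
grip_force: 0.0
```

Call:
jog_arm(turn=[[0,0,0.119],[0,0,0.119],[0,0,0.119],[0,0,0.119],[0,0,0.119],[0,0,0.119],[0,0,0.119],[0,0,0.119],[0,0,0.119],[0,0,0.119],[0,0,0.119],[0,0,0.119],[0,0,0.119],[0,0,0.119],[0,0,0.119],[0,0,0],[0,0,0],[0,0,0]], delta_pos=[[0,0,0],[0,0,0],[0,0,0],[0,0,0],[0,0,0],[0,0,0],[0,0,0],[0,0,0],[0,0,0],[0,0,0],[0,0,0],[0,0,0],[0,0,0],[0,0,0],[0,0,0],[0,0,0],[0,0,0],[0,0,0]], gripper=[0.085,0.085,0.085,0.085,0.085,0.085,0.085,0.085,0.085,0.085,0.085,0.085,0.085,0.085,0.085,0.085,0.085,0.085])

```text
time: 34.27
tool_pos: [0.5484, -0.3459, 0.2377]
tcp_rot: [-3.126, 0.306, 0.002]
wrist_force: [1.0, 1.4, 1.1]
width: 0.996
grip_force: 0.0
```

```bash
cat > disc.py <<'E'
from h import *
def discs(n,z,lo=55):
    d=np.load(f"pics/{n}.npz");P=(vision.calibration("wrist"),d["R"],d["t"]);im=cv2.imread(f"pics/{n}.png");H,S,V=cv2.split(cv2.cvtColor(im,cv2.COLOR_BGR2HSV))
    m=((H>60)&(H<100)&(S>lo)&(V>80)).astype(np.uint8); m=cv2.morphologyEx(m,cv2.MORPH_CLOSE,np.ones((5,5)));m=cv2.morphologyEx(m,cv2.MORPH_OPEN,np.ones((7,7)))
    k,l,s,c=cv2.connectedComponentsWithStats(m)
    for i in range(1,k):
        if s[i][4]>300:
            ctr,ax,a=cv2.fitEllipse(cv2.convexHull(np.argwhere(l==i)[:,::-1].astype(np.float32))); X=ray(P,[ctr],z)[0]
            f=K(P[0])[0,0]; dep=(P[1]@X+P[2])[2]; print(s[i],np.round(ctr,1),"diam mm",np.round(np.array(ax)*dep/f*1000,1),X.round(4))
E
python3 - <<'E'
from disc import *
s=read_state();print(s["time"],s["tool_pos"],s["tcp_rot"],s["width"])
P=pose("wrist");snap("wrist","w_t3");np.savez("pics/w_t3.npz",R=P[1],t=P[2])
for lo in(35,45): discs("w_t3",.012,lo)
E
```

```text
34.2667 [ 0.54840939 -0.34591773  0.23769523] [-3.12587463e+00  3.05846533e-01  1.85719346e-03] 0.9957396809165133
[ 232  102   59   60 2826] [260.9 131.7] diam mm [57.9 59.1] [ 0.5937 -0.3363  0.012 ]
[ 262  191   56   54 2410] [289.7 217.3] diam mm [56.7 58.3] [ 0.5023 -0.3476  0.012 ]
[ 292  276   46   43 1619] [314.3 296. ] diam mm [49.3 51.5] [ 0.4073 -0.3575  0.012 ]
[ 232  103   59   59 2749] [260.9 131.7] diam mm [57.5 58.4] [ 0.5936 -0.3363  0.012 ]
[268 220  46  25 868] [290.7 231.5] diam mm [25.4 48.5] [ 0.4868 -0.3457  0.012 ]
```

View pics/w_t3.png

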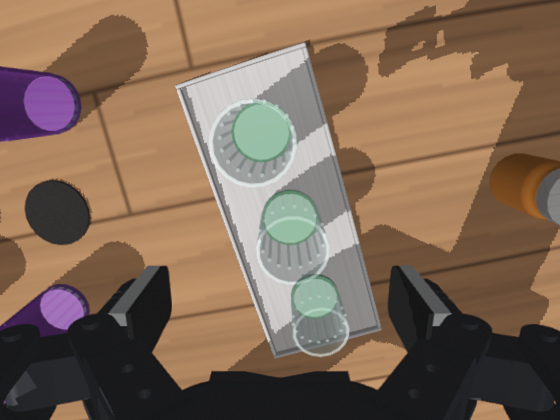

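The glasses wait upright in the tray, with bases at (261,132), (290,217) and (314,296). I'll return the small one first.

Call:
jog_arm(turn=[[0,0,0],[0,0,0],[0,0,0],[0,0,0],[0,0,0],[0,0,0],[0,0,0],[0,0,0],[0,0,0],[0,0,0],[0,0,0],[0,0,0],[0,0,0],[0,0,0],[0,0,0],[0,0,0],[0,0,0],[0,0,0]], delta_pos=[[-0.0136,0.0039,0],[-0.0272,0.0077,0],[-0.0272,0.0077,0],[-0.0272,0.0077,0],[-0.0272,0.0077,0],[-0.0136,0.0039,0],[0,0,0],[0,0,0],[0,0,0.02],[0,0,0.036],[0,0,0.036],[0,0,0.036],[0,0,0.03],[0,0,0.02],[0,0,0.015],[0,0,0.006],[0,0,0],[0,0,0]], gripper=[0.085,0.085,0.085,0.085,0.085,0.085,0.085,0.085,0.085,0.085,0.085,0.085,0.085,0.085,0.085,0.085,0.085,0.085])

```text
time: 35.82
tool_pos: [0.4089, -0.3577, 0.0398]
tcp_rot: [3.126, -0.309, 0.001]
wrist_force: [-0.1, 0.1, 0.4]
width: 0.995
grip_force: 0.0
```

Call:
jog_arm(turn=[[0,0,0],[0,0,0],[0,0,0],[0,0,0],[0,0,0],[0,0,0],[0,0,0],[0,0,0],[0,0,0],[0,0,0],[0,0,0]], delta_pos=[[0,0,0],[0,0,0],[0,0,0],[0,0,0],[0,0,0],[0,0,0],[0,0,0],[0,0,0],[0,0,0],[0,0,0],[0,0,0]], gripper=[0.085,0.07,0.06,0.052,0.044,0.044,0.044,0.044,0.044,0.044,0.044], grip_force=35)

```text
time: 36.73
tool_pos: [0.4086, -0.3582, 0.0409]
tcp_rot: [3.125, -0.311, 0.003]
wrist_force: [-0.4, 1.7, 5.7]
width: 0.634
grip_force: 37.2
```

Call:
jog_arm(turn=[[0,0,0],[0,0,0],[0,0,0],[0,0,0],[0,0,0],[0,0,0],[0,0,0],[0,0,0],[0,0,0],[0,0,0],[0,0,0],[0,0,0],[0,0,0],[0,0,0],[0,0,0],[0,0,0],[0,0,0],[0,0,0],[0,0,0],[0,0,0]], delta_pos=[[0,0,-0.015],[0,0,-0.035],[0,0,-0.04],[0,0,-0.04],[0,0,-0.03],[0.0039,-0.0162,-0.01],[0.0079,-0.0325,0],[0.0079,-0.0325,0],[0.0079,-0.0325,0],[0.0079,-0.0325,0],[0.0079,-0.0325,0],[0.0079,-0.0325,0],[0.0079,-0.0325,0],[0.0079,-0.0325,0],[0.0079,-0.0325,0],[0.0079,-0.0325,0],[0.0079,-0.0325,0],[0.0039,-0.0162,0],[0,0,0],[0,0,0]], gripper=[0.044,0.044,0.044,0.044,0.044,0.044,0.044,0.044,0.044,0.044,0.044,0.044,0.044,0.044,0.044,0.044,0.044,0.044,0.044,0.044])

```text
time: 38.4
tool_pos: [0.5771, 0.0068, 0.209]
tcp_rot: [3.126, -0.307, -0.002]
wrist_force: [0.2, -1.0, -2.3]
width: 0.634
grip_force: 37.6
```

```bash
cat > coast.py <<'E'
from h import *
def coasters(n):
    d=np.load(f"pics/{n}.npz");P=(vision.calibration("wrist"),d["R"],d["t"])
    im=cv2.imread(f"pics/{n}.png");H,S,V=cv2.split(cv2.cvtColor(im,cv2.COLOR_BGR2HSV))
    m=((V<70)&(S<80)).astype(np.uint8); m[265:]=0; m=cv2.morphologyEx(m,cv2.MORPH_OPEN,np.ones((5,5)))
    k,l,s,c=cv2.connectedComponentsWithStats(m)
    for i in range(1,k):
        if s[i][4]>800:
            ctr,ax,a=cv2.fitEllipse(cv2.convexHull(np.argwhere(l==i)[:,::-1].astype(np.float32))); X=ray(P,[ctr],.004)[0]; dep=(P[1]@X+P[2])[2]; f=K(P[0])[0,0]
            print(s[i],np.round(ctr,1),"mm",np.round(np.array(ax)*dep/f*1000,1),X.round(4))
E
python3 - <<'E'
from coast import *
s=read_state();print(s["time"],s["tool_pos"],s["tcp_rot"],s["width"])
P=pose("wrist");snap("wrist","w_c");np.savez("pics/w_c.npz",R=P[1],t=P[2]); coasters("w_c")
E
```

```text
38.4 [0.57706818 0.00679987 0.20895321] [ 3.12591131e+00 -3.07253115e-01 -1.66665815e-03] 0.634430251508446
[ 244  141   75   61 3627] [281.  176.3] mm [68.3 71.1] [0.5788 0.0047 0.004 ]
[ 139  143   74   73 4233] [175.6 179.3] mm [67.7 72. ] [0.5957 0.1043 0.004 ]
[ 356  144   73   73 4203] [391.8 180. ] mm [66.9 72.5] [ 0.5548 -0.099   0.004 ]
```

Call:
jog_arm(turn=[[0,0,0],[0,0,0],[0,0,0],[0,0,0],[0,0,0],[0,0,0],[0,0,0],[0,0,0],[0,0,0],[0,0,0],[0,0,0],[0,0,0],[0,0,0],[0,0,0],[0,0,0]], delta_pos=[[-0.0002,-0.0126,0],[-0.0004,-0.0253,0],[-0.0004,-0.0253,0],[-0.0004,-0.0253,0],[-0.0002,-0.0126,0],[0,0,0],[0,0,0.02],[0,0,0.036],[0,0,0.036],[0,0,0.034],[0,0,0.022],[0,0,0.012],[0,0,0],[0,0,0],[0,0,0]], gripper=[0.044,0.044,0.044,0.044,0.044,0.044,0.044,0.044,0.044,0.044,0.044,0.044,0.044,0.044,0.044])

```text
time: 39.7
tool_pos: [0.5976, 0.1053, 0.0516]
tcp_rot: [-3.125, 0.312, -0.005]
wrist_force: [0.1, 0.5, -1.6]
width: 0.636
grip_force: 37.6
```

Call:
jog_arm(turn=[[0,0,0],[0,0,0],[0,0,0],[0,0,0],[0,0,0]], delta_pos=[[-0.0005,0.0005,0.005],[0,0,0.004],[0,0,0.0015],[0,0,0],[0,0,0]], gripper=[0.044,0.044,0.044,0.044,0.044])

```text
time: 40.12
tool_pos: [0.5964, 0.1053, 0.041]
tcp_rot: [-3.126, 0.31, -0.004]
wrist_force: [-1.1, 0.4, 5.7]
width: 0.633
grip_force: 38.2
```

Contact. I'll release, rise and photograph.

Call:
jog_arm(turn=[[0,0,0],[0,0,0],[0,0,0],[0,0,0],[0,0,0],[0,0,0],[0,0,0],[0,0,0],[0,0,0],[0,0,0],[0,0,0],[0,0,0]], delta_pos=[[0,0,0],[0,0,0],[0,0,0],[0,0,0],[0,0,-0.01],[0,0,-0.02],[0,0,-0.035],[0,0,-0.035],[0,0,-0.035],[0,0,-0.035],[0,0,-0.015],[0,0,0]], gripper=[0.06,0.07,0.085,0.085,0.085,0.085,0.085,0.085,0.085,0.085,0.085,0.085])

```text
time: 41.12
tool_pos: [0.5986, 0.1057, 0.2311]
tcp_rot: [-3.124, 0.31, -0.017]
wrist_force: [-0.0, 0.7, 0.3]
width: 0.995
grip_force: 0.0
```

```bash
python3 - <<'E'
from disc import *
s=read_state();print(s["time"],s["tool_pos"],s["tcp_rot"],s["width"])
P=pose("wrist");snap("wrist","w_s2");np.savez("pics/w_s2.npz",R=P[1],t=P[2])
for lo in(25,35,45): discs("w_s2",.012,lo)
E
```

```text
41.1167 [0.59856459 0.10566439 0.23114437] [-3.12359138  0.31042864 -0.01707079] 0.9946673297847247
[ 255  157   53   53 2286] [280.8 182.8] diam mm [53.5 53.8] [0.594  0.1059 0.012 ]
[ 255  157   52   53 2237] [281.  182.7] diam mm [52.9 53.2] [0.5941 0.1057 0.012 ]
[ 256  171   51   39 1540] [280.7 189.2] diam mm [38.5 51.7] [0.5877 0.1073 0.012 ]
```

Call:
jog_arm(turn=[[0,0,0],[0,0,0],[0,0,0],[0,0,0],[0,0,0],[0,0,0],[0,0,0],[0,0,0],[0,0,0],[0,0,0],[0,0,0],[0,0,0],[0,0,0],[0,0,0],[0,0,0],[0,0,0],[0,0,0]], delta_pos=[[-0.0001,0.0165,0],[-0.0002,0.033,0],[-0.0002,0.033,0],[-0.0002,0.033,0],[-0.0002,0.033,0],[-0.0002,0.033,0],[-0.0002,0.033,0],[-0.0002,0.033,0],[-0.0002,0.033,0],[-0.0002,0.033,0],[-0.0002,0.033,0],[-0.0002,0.033,0],[-0.0002,0.033,0],[-0.0002,0.033,0],[-0.0001,0.0165,0],[0,0,0],[0,0,0]], gripper=[0.085,0.085,0.085,0.085,0.085,0.085,0.085,0.085,0.085,0.085,0.085,0.085,0.085,0.085,0.085,0.085,0.085])

```text
time: 42.58
tool_pos: [0.5004, -0.347, 0.2221]
tcp_rot: [-3.123, 0.314, 0.004]
wrist_force: [0.8, -0.7, 0.1]
width: 0.994
grip_force: 0.0
```

Call:
jog_arm(turn=[[0,0,0],[0,0,0],[0,0,0],[0,0,0],[0,0,0],[0,0,0],[0,0,0],[0,0,0],[0,0,0],[0,0,0]], delta_pos=[[0,0,0.02],[0,0,0.036],[0,0,0.036],[0,0,0.034],[0,0,0.02],[0,0,0.01],[0,0,0.006],[0,0,0],[0,0,0],[0,0,0]], gripper=[0.085,0.085,0.085,0.085,0.085,0.085,0.085,0.085,0.085,0.085])

```text
time: 43.42
tool_pos: [0.503, -0.3479, 0.0641]
tcp_rot: [3.124, -0.31, 0.005]
wrist_force: [-0.0, -0.8, 0.9]
width: 0.994
grip_force: 0.0
```

Call:
jog_arm(turn=[[0,0,0],[0,0,0],[0,0,0],[0,0,0],[0,0,0],[0,0,0],[0,0,0],[0,0,0],[0,0,0],[0,0,0],[0,0,0]], delta_pos=[[0,0,0],[0,0,0],[0,0,0],[0,0,0],[0,0,0],[0,0,0],[0,0,0],[0,0,0],[0,0,0],[0,0,0],[0,0,0]], gripper=[0.08,0.07,0.062,0.055,0.05,0.05,0.05,0.05,0.05,0.05,0.05], grip_force=35)

```text
time: 44.33
tool_pos: [0.5022, -0.3478, 0.0633]
tcp_rot: [3.125, -0.311, 0.003]
wrist_force: [-0.4, 0.8, 4.9]
width: 0.7
grip_force: 38.5
```

Call:
jog_arm(turn=[[0,0,0],[0,0,0],[0,0,0],[0,0,0],[0,0,0],[0,0,0],[0,0,0],[0,0,0],[0,0,0],[0,0,0],[0,0,0],[0,0,0],[0,0,0],[0,0,0],[0,0,0],[0,0,0],[0,0,0],[0,0,0],[0,0,0],[0,0,0]], delta_pos=[[0,0,-0.01],[0,0,-0.025],[0,0,-0.035],[0,0,-0.035],[0,0,-0.035],[0,0,-0.02],[0.0002,-0.0164,0],[0.0005,-0.0329,0],[0.0005,-0.0329,0],[0.0005,-0.0329,0],[0.0005,-0.0329,0],[0.0005,-0.0329,0],[0.0005,-0.0329,0],[0.0005,-0.0329,0],[0.0005,-0.0329,0],[0.0005,-0.0329,0],[0.0005,-0.0329,0],[0.0002,-0.0164,0],[0,0,0],[0,0,0]], gripper=[0.05,0.05,0.05,0.05,0.05,0.05,0.05,0.05,0.05,0.05,0.05,0.05,0.05,0.05,0.05,0.05,0.05,0.05,0.05,0.05])

```text
time: 46.0
tool_pos: [0.5766, 0.0078, 0.2202]
tcp_rot: [3.126, -0.307, -0.005]
wrist_force: [0.2, -0.9, -1.9]
width: 0.702
grip_force: 38.8
```

Call:
jog_arm(turn=[[0,0,0],[0,0,0],[0,0,0],[0,0,0],[0,0,0],[0,0,0],[0,0,0],[0,0,0],[0,0,0]], delta_pos=[[0,0,0.02],[0,0,0.034],[0,0,0.034],[0,0,0.03],[0,0,0.02],[0,0,0.012],[0,0,0],[0,0,0],[0,0,0]], gripper=[0.05,0.05,0.05,0.05,0.05,0.05,0.05,0.05,0.05])

```text
time: 46.75
tool_pos: [0.5793, 0.0059, 0.0736]
tcp_rot: [-3.126, 0.312, -0.004]
wrist_force: [0.7, 0.3, -1.9]
width: 0.693
grip_force: 38.8
```

Call:
jog_arm(turn=[[0,0,0],[0,0,0],[0,0,0],[0,0,0],[0,0,0]], delta_pos=[[0,0,0.005],[0,0,0.004],[0,0,0.0013],[0,0,0],[0,0,0]], gripper=[0.05,0.05,0.05,0.05,0.05])

```text
time: 47.17
tool_pos: [0.5792, 0.0064, 0.0633]
tcp_rot: [3.126, -0.31, 0.004]
wrist_force: [-1.0, 1.0, 5.3]
width: 0.7
grip_force: 39.3
```

Call:
jog_arm(turn=[[0,0,0],[0,0,0],[0,0,0],[0,0,0],[0,0,0],[0,0,0],[0,0,0],[0,0,0],[0,0,0],[0,0,0],[0,0,0]], delta_pos=[[0,0,0],[0,0,0],[0,0,0],[0,0,0],[0,0,-0.01],[0,0,-0.025],[0,0,-0.035],[0,0,-0.035],[0,0,-0.035],[0,0,-0.03],[0,0,0]], gripper=[0.065,0.075,0.085,0.085,0.085,0.085,0.085,0.085,0.085,0.085,0.085])

```text
time: 48.08
tool_pos: [0.5824, 0.0063, 0.2411]
tcp_rot: [-3.125, 0.311, -0.022]
wrist_force: [1.0, -0.2, 0.8]
width: 0.994
grip_force: 0.0
```

```bash
python3 - <<'E'
from disc import *
s=read_state();print(s["time"],s["tool_pos"],s["width"])
P=pose("wrist");snap("wrist","w_m2");np.savez("pics/w_m2.npz",R=P[1],t=P[2])
for lo in(25,35): discs("w_m2",.012,lo)
E
```

```text
48.0833 [0.58244729 0.00630793 0.24105051] 0.9938570853244965
[ 252  152   57   58 2686] [280.2 180.3] diam mm [59.4 59.8] [0.5794 0.0066 0.012 ]
[ 158  160   52   52 2155] [183.4 185.1] diam mm [52.7 54.4] [0.5941 0.1052 0.012 ]
[ 253  152   56   58 2634] [280.2 180.1] diam mm [58.8 59.3] [0.5796 0.0065 0.012 ]
[158 175  33  36 875] [174.  192.7] diam mm [26.3 45.7] [0.5884 0.1169 0.012 ]
```

Call:
jog_arm(turn=[[0,0,0],[0,0,0],[0,0,0],[0,0,0],[0,0,0],[0,0,0],[0,0,0],[0,0,0],[0,0,0],[0,0,0],[0,0,0],[0,0,0],[0,0,0]], delta_pos=[[0.0041,0.0167,0],[0.0081,0.0333,0],[0.0081,0.0333,0],[0.0081,0.0333,0],[0.0081,0.0333,0],[0.0081,0.0333,0],[0.0081,0.0333,0],[0.0081,0.0333,0],[0.0081,0.0333,0],[0.0081,0.0333,0],[0.0041,0.0167,0],[0,0,0],[0,0,0]], gripper=[0.085,0.085,0.085,0.085,0.085,0.085,0.085,0.085,0.085,0.085,0.085,0.085,0.085])

```text
time: 49.22
tool_pos: [0.5911, -0.3362, 0.2301]
tcp_rot: [-3.124, 0.314, 0.004]
wrist_force: [-0.2, 0.0, -0.6]
width: 0.994
grip_force: 0.0
```

Call:
jog_arm(turn=[[0,0,0],[0,0,0],[0,0,0],[0,0,0],[0,0,0],[0,0,0],[0,0,0],[0,0,0],[0,0,0],[0,0,0]], delta_pos=[[0,0,0.02],[0,0,0.034],[0,0,0.034],[0,0,0.025],[0,0,0.015],[0,0,0.01],[0,0,0.005],[0,0,0],[0,0,0],[0,0,0]], gripper=[0.085,0.085,0.085,0.085,0.085,0.085,0.085,0.085,0.085,0.085])

```text
time: 50.05
tool_pos: [0.5933, -0.3368, 0.0909]
tcp_rot: [3.125, -0.31, 0.005]
wrist_force: [0.5, -0.0, -0.6]
width: 0.993
grip_force: 0.0
```

Call:
jog_arm(turn=[[0,0,0],[0,0,0],[0,0,0],[0,0,0],[0,0,0],[0,0,0],[0,0,0],[0,0,0],[0,0,0],[0,0,0],[0,0,0]], delta_pos=[[0,0,0],[0,0,0],[0,0,0],[0,0,0],[0,0,0],[0,0,0],[0,0,0],[0,0,0],[0,0,0],[0,0,0],[0,0,0]], gripper=[0.08,0.07,0.062,0.055,0.05,0.05,0.05,0.05,0.05,0.05,0.05], grip_force=35)

```text
time: 50.97
tool_pos: [0.5927, -0.3365, 0.09]
tcp_rot: [3.125, -0.311, 0.003]
wrist_force: [0.1, 1.6, 5.3]
width: 0.699
grip_force: 38.8
```

Call:
jog_arm(turn=[[0,0,0],[0,0,0],[0,0,0],[0,0,0],[0,0,0],[0,0,0],[0,0,0],[0,0,0],[0,0,0],[0,0,0],[0,0,0],[0,0,0],[0,0,0],[0,0,0],[0,0,0],[0,0,0],[0,0,0]], delta_pos=[[0,0,-0.01],[0,0,-0.025],[0,0,-0.035],[0,0,-0.035],[0,0,-0.035],[0,0,-0.02],[-0.0053,-0.0141,0],[-0.0106,-0.0283,0],[-0.0106,-0.0283,0],[-0.0106,-0.0283,0],[-0.0106,-0.0283,0],[-0.0106,-0.0283,0],[-0.0106,-0.0283,0],[-0.0106,-0.0283,0],[-0.0053,-0.0141,0],[0,0,0],[0,0,0]], gripper=[0.05,0.05,0.05,0.05,0.05,0.05,0.05,0.05,0.05,0.05,0.05,0.05,0.05,0.05,0.05,0.05,0.05])

```text
time: 52.38
tool_pos: [0.5522, -0.0967, 0.2473]
tcp_rot: [3.126, -0.307, -0.004]
wrist_force: [-0.5, -1.4, -2.7]
width: 0.703
grip_force: 39.3
```

Call:
jog_arm(turn=[[0,0,0],[0,0,0],[0,0,0],[0,0,0],[0,0,0],[0,0,0],[0,0,0],[0,0,0],[0,0,0]], delta_pos=[[0,0,0.02],[0,0,0.034],[0,0,0.034],[0,0,0.03],[0,0,0.02],[0,0,0.012],[0,0,0],[0,0,0],[0,0,0]], gripper=[0.05,0.05,0.05,0.05,0.05,0.05,0.05,0.05,0.05])

```text
time: 53.13
tool_pos: [0.5548, -0.0984, 0.1003]
tcp_rot: [3.126, -0.312, 0.005]
wrist_force: [0.5, -0.5, -1.7]
width: 0.701
grip_force: 39.3
```

Call:
jog_arm(turn=[[0,0,0],[0,0,0],[0,0,0],[0,0,0],[0,0,0]], delta_pos=[[-0.0005,0,0.005],[0,0,0.004],[0,0,0.0013],[0,0,0],[0,0,0]], gripper=[0.05,0.05,0.05,0.05,0.05])

```text
time: 53.55
tool_pos: [0.554, -0.0977, 0.0899]
tcp_rot: [3.126, -0.31, 0.004]
wrist_force: [-0.3, -0.2, 4.0]
width: 0.7
grip_force: 39.8
```

Call:
jog_arm(turn=[[0,0,0],[0,0,0],[0,0,0],[0,0,0],[0,0,0],[0,0,0],[0,0,0],[0,0,0],[0,0,0],[0,0,0],[0,0,0],[0,0,0],[0,0,0]], delta_pos=[[0,0,0],[0,0,0],[0,0,0],[0,0,0],[0,0,-0.01],[0,0,-0.025],[0,0,-0.035],[0,0,-0.035],[0,0,-0.035],[0,0,-0.035],[0,0,-0.025],[0,0,0],[0,0,0]], gripper=[0.065,0.075,0.085,0.085,0.085,0.085,0.085,0.085,0.085,0.085,0.085,0.085,0.085])

```text
time: 54.63
tool_pos: [0.5541, -0.0977, 0.2916]
tcp_rot: [3.126, -0.311, 0.009]
wrist_force: [-0.3, -1.0, -0.9]
width: 0.994
grip_force: 0.0
```

```bash
python3 - <<'E'
from disc import *
s=read_state();print(s["time"],s["tool_pos"],s["width"],s["wrist_force"])
P=pose("wrist");w=snap("wrist","w_f");np.savez("pics/w_f.npz",R=P[1],t=P[2])
discs("w_f",.012,25)
t=snap("top","top_f"); s=snap("scene","scene_f")
cv2.imwrite("pics/fin.png",np.hstack([cv2.resize(x,(400,300),interpolation=cv2.INTER_AREA) for x in(s,t)])[:,:,::-1])
E
```

```text
54.6333 [ 0.5540845  -0.09774224  0.2916106 ] 0.9940118660825071 [-0.29289731 -1.03356862 -0.91400289]
[ 161  139   52   52 2145] [186.6 164.8] diam mm [58.4 60.9] [0.5787 0.0062 0.012 ]
[ 254  141   51   53 2152] [278.8 167. ] diam mm [59.7 60.2] [ 0.5551 -0.0974  0.012 ]
[  80  147   47   41 1280] [102.7 168.7] diam mm [49.7 54.5] [0.5944 0.1047 0.012 ]
```

View pics/fin.png

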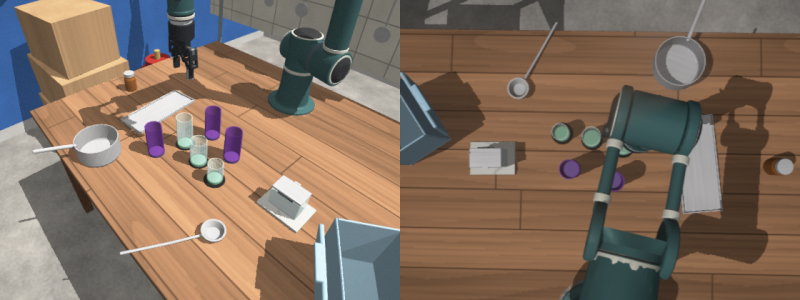

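The final views show all three glasses upright on their coasters, at (184,130), (198,150) and (215,172) in the left half, each within about 1.5 mm of centre. The pot is on the slab at (290,198), and the purple glasses haven't moved. Handing in.

```bash
python3 -c "
from workcell import ticket
print(ticket.finish_job())"
```

```text
the job is handed in; nothing more can be done
None
```

The job is handed in: the sugar pot is centred and aligned on the marble slab, and each glass is back upright on its own coaster within about 1.5 mm of centre, finished at about 55 s of the 144 s allowed.

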